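# Swap the battery packs in a charging dock and shut its door

## Task

Swap the battery packs: those in the charging dock are charged, those in the stand are flat. Swing the dock's door out of the way, stand each charged pack upright in a free slot of the stand, and set each flat one in a bay of its own, contacts to the back: foot into the well with its top tilted forward to pass under the lugs, then straightened up until it is fully home against the backrest. Last, push the door shut until it snaps past its catch; leave the meter, the solder spool and the phone where they lie.

Things in the scene. Friction and masses are not known exactly. Their poses are not given: they have to be found in the camera images.
- dock: Fixed charging dock, grey on a black plinth, 105 deep x 260 wide x 143 high. Origin: centre of underside; +x to its back, the open front looks along -x. Three bays side by side. Each seat leans 10 deg back: its up is [0.174, 0, 0.985] in dock axes, heights below are along it. Cheeks 9 thick stand beside the bays (61 clear between), reach 25 forward of the backrest and 110 up
- door (a joint): Keeper door on the dock's front, grey frame with clear window. 0 rad = shut, grows as it opens to the robot, stop at 2.1. Hinged at the dock's left (+y) end. Stays where left (0.07 N m). Near shut it rides over a sprung ball catch: meets it at 0.075, snaps home below 0.03, about 6 N at the free edge. Three rubber buffers on its inside clear a pack that is home by 3
- hinge (a point): Point on the door's hinge axis at mid-height of the door, 33 in front of the backrest plane and 116 left of the middle bay. The axis leans back 10 deg like the seats. Orientation as the dock
- door_edge (a point): On the door's top edge, mid-thickness, 200 from the hinge axis, 52 above hinge along it. Door 6 thick, 104 high, free edge 19 beyond. Buffers stand 19 out of the inside 46, 116 and 186 from the axis, 18 to 34 below the top edge. Knob 20 wide, 22 out of the outside, 210 from the axis, 46 below the top. Axes of the door: -y from axis to free edge, -x out
- stand: Loose aluminium stand, 1.3 kg, 200 x 72, four upright slots in a row along its x, centred at -78, -26, +26 and +78; floor 6 thick, slot plates to 44 high, 62 long (y) x 16 wide (x). Origin: centre of underside
- bay0_foot (a point): Left (+y) bay: foot centre of a pack that is home, on the well floor 5.5 in front of the backrest; dock axes. Well 10 deep, 13 wide front to back at the floor, 17 at the mouth (front sill slopes 22 deg). A lug over each upper corner, 103.5 to 110 up, 23 forward of the backrest: a pack passes only tilted 25 deg forward of the seat. Mid-bay, 42 wide: no lug, no backrest above 46 up
- flat0: Flat (empty) battery pack, black, starts upright in the stand at stand x -78, rear to stand +x. 11 thick (x) x 56 wide (y) x 100 high (z), 0.12 to 0.23 kg; may be absent. Origin: centre of its foot; z to the ribbed grip end; +x out of the rear face, with brass contacts near the foot. Pinch the top 25 across the thickness
- full0: Charged battery pack, black, starts home in the left (+y) bay of the dock. 11 thick (x) x 56 wide (y) x 100 high (z), 0.12 to 0.23 kg; may be absent. Origin: centre of its foot; z to the ribbed grip end; +x out of the rear face, with brass contacts near the foot. Pinch the top 25 across the thickness
- bay1_foot (a point): Middle bay: foot centre of a pack that is home, on the well floor 5.5 in front of the backrest; dock axes. Well 10 deep, 13 wide front to back at the floor, 17 at the mouth (front sill slopes 22 deg). A lug over each upper corner, 103.5 to 110 up, 23 forward of the backrest: a pack passes only tilted 25 deg forward of the seat. Mid-bay, 42 wide: no lug, no backrest above 46 up
- flat1: Flat (empty) battery pack, black, starts upright in the stand at stand x -26, rear to stand +x. 11 thick (x) x 56 wide (y) x 100 high (z), 0.12 to 0.23 kg; may be absent. Origin: centre of its foot; z to the ribbed grip end; +x out of the rear face, with brass contacts near the foot. Pinch the top 25 across the thickness
- full1: Charged battery pack, black, starts home in the middle bay of the dock. 11 thick (x) x 56 wide (y) x 100 high (z), 0.12 to 0.23 kg; may be absent. Origin: centre of its foot; z to the ribbed grip end; +x out of the rear face, with brass contacts near the foot. Pinch the top 25 across the thickness
- bay2_foot (a point): Right (-y) bay: foot centre of a pack that is home, on the well floor 5.5 in front of the backrest; dock axes. Well 10 deep, 13 wide front to back at the floor, 17 at the mouth (front sill slopes 22 deg). A lug over each upper corner, 103.5 to 110 up, 23 forward of the backrest: a pack passes only tilted 25 deg forward of the seat. Mid-bay, 42 wide: no lug, no backrest above 46 up
- flat2: Flat (empty) battery pack, black, starts upright in the stand at stand x 78, rear to stand +x. 11 thick (x) x 56 wide (y) x 100 high (z), 0.12 to 0.23 kg; may be absent. Origin: centre of its foot; z to the ribbed grip end; +x out of the rear face, with brass contacts near the foot. Pinch the top 25 across the thickness
- full2: Charged battery pack, black, starts home in the right (-y) bay of the dock. 11 thick (x) x 56 wide (y) x 100 high (z), 0.12 to 0.23 kg; may be absent. Origin: centre of its foot; z to the ribbed grip end; +x out of the rear face, with brass contacts near the foot. Pinch the top 25 across the thickness
- flat0_top (a point): Mid-point of the upper rear edge of this pack (x +5.5, z +100 in the pack); home, it lies 17 behind the dock's origin (dock x)
- flat1_top (a point): Mid-point of the upper rear edge of this pack (x +5.5, z +100 in the pack); home, it lies 17 behind the dock's origin (dock x)
- flat2_top (a point): Mid-point of the upper rear edge of this pack (x +5.5, z +100 in the pack); home, it lies 17 behind the dock's origin (dock x)
- full0_top (a point): Mid-point of the upper rear edge of this pack (x +5.5, z +100 in the pack); home, it lies 17 behind the dock's origin (dock x)
- full1_top (a point): Mid-point of the upper rear edge of this pack (x +5.5, z +100 in the pack); home, it lies 17 behind the dock's origin (dock x)
- full2_top (a point): Mid-point of the upper rear edge of this pack (x +5.5, z +100 in the pack); home, it lies 17 behind the dock's origin (dock x)
- meter: Bystander: multimeter 150 x 80 x 45 lying beyond the stand; leave alone. Origin: centre of its underside
- spool: Bystander: spool of solder 62 x 86 x 32 to the right of the dock, far side; leave alone. Origin: centre of its underside
- phone: Bystander: phone 77 x 160 x 9 lying near the robot; leave alone. Origin: centre of its underside
Things that resemble listed ones, but are neither listed nor needed, are in the scene too. What is shaped like the flat0 but blue or red is not meant.

How it is judged:
On the way:
1. every flat pack is home in a bay and every charged pack stands in the stand, the door still open ((distance between flat0 and bay0_foot below 0.009 m or distance between flat0 and bay1_foot below 0.009 m or distance between flat0 and bay2_foot below 0.009 m) and x of each of flat0_top, flat1_top, flat2_top in the frame of dock above 0.0094 m and (distance between flat1 and bay0_foot below 0.009 m or distance between flat1 and bay1_foot below 0.009 m or distance between flat1 and bay2_foot below 0.009 m) and (distance between flat2 and bay0_foot below 0.009 m or distance between flat2 and bay1_foot below 0.009 m or distance between flat2 and bay2_foot below 0.009 m) and (x of full0 in the frame of stand between -0.085 and -0.071 m or x of full0 in the frame of stand between -0.033 and -0.019 m or x of full0 in the frame of stand between 0.019 and 0.033 m or x of full0 in the frame of stand between 0.071 and 0.085 m) and y of full0 in the frame of stand between -0.008 and 0.008 m and z of each of full0, full1, full2 in the frame of stand below 0.012 m and angle between each of full0, full1, full2's own z axis and vertical below 0.17 rad and (x of full1 in the frame of stand between -0.085 and -0.071 m or x of full1 in the frame of stand between -0.033 and -0.019 m or x of full1 in the frame of stand between 0.019 and 0.033 m or x of full1 in the frame of stand between 0.071 and 0.085 m) and y of full1 in the frame of stand between -0.008 and 0.008 m and (x of full2 in the frame of stand between -0.085 and -0.071 m or x of full2 in the frame of stand between -0.033 and -0.019 m or x of full2 in the frame of stand between 0.019 and 0.033 m or x of full2 in the frame of stand between 0.071 and 0.085 m) and y of full2 in the frame of stand between -0.008 and 0.008 m and value of joint door above 0.2 rad), for 0.3 s.
At the end, for the whole second after the job is handed in: Flat packs: each foot within 9 mm of a bay's foot point, top edge within 8 mm of the backrest plane. Charged packs: each foot within 7 mm (along) and 8 mm (across) of a stand slot's middle, under 12 mm up, within 0.17 rad of upright. All at rest; door under 0.02 rad ((distance between flat0 and bay0_foot below 0.009 m or distance between flat0 and bay1_foot below 0.009 m or distance between flat0 and bay2_foot below 0.009 m) and x of each of flat0_top, flat1_top, flat2_top in the frame of dock above 0.0094 m and (distance between flat1 and bay0_foot below 0.009 m or distance between flat1 and bay1_foot below 0.009 m or distance between flat1 and bay2_foot below 0.009 m) and (distance between flat2 and bay0_foot below 0.009 m or distance between flat2 and bay1_foot below 0.009 m or distance between flat2 and bay2_foot below 0.009 m) and (x of full0 in the frame of stand between -0.085 and -0.071 m or x of full0 in the frame of stand between -0.033 and -0.019 m or x of full0 in the frame of stand between 0.019 and 0.033 m or x of full0 in the frame of stand between 0.071 and 0.085 m) and y of full0 in the frame of stand between -0.008 and 0.008 m and z of each of full0, full1, full2 in the frame of stand below 0.012 m and angle between each of full0, full1, full2's own z axis and vertical below 0.17 rad and (x of full1 in the frame of stand between -0.085 and -0.071 m or x of full1 in the frame of stand between -0.033 and -0.019 m or x of full1 in the frame of stand between 0.019 and 0.033 m or x of full1 in the frame of stand between 0.071 and 0.085 m) and y of full1 in the frame of stand between -0.008 and 0.008 m and (x of full2 in the frame of stand between -0.085 and -0.071 m or x of full2 in the frame of stand between -0.033 and -0.019 m or x of full2 in the frame of stand between 0.019 and 0.033 m or x of full2 in the frame of stand between 0.071 and 0.085 m) and y of full2 in the frame of stand between -0.008 and 0.008 m and value of joint door below 0.02 rad and linear speed of each of flat0, flat1, flat2, full0, full1, full2 below 0.02 m/s); the robot touches nothing.
It fails at once if the multimeter is shifted by more than 20 mm (distance of meter from where it was at the start of the episode above 0.02 m).
It fails at once if the solder spool is shifted by more than 20 mm (distance of spool from where it was at the start of the episode above 0.02 m).
It fails at once if the phone is shifted by more than 20 mm (distance of phone from where it was at the start of the episode above 0.02 m).
Of flat0, flat1, flat2 only 2 to 3 are there at a start; the rules pass over those that are not, and their reading is None.
Of full0, full1, full2 only 1 to 2 are there at a start; the rules pass over those that are not, and their reading is None.
At some moment in a run one of stand may be knocked a few centimetres aside while the robot is not near it.
It also fails if it takes over 210 s, if anything falls off the work surface, if the arm or the gripper's body presses on something with over 40 N, if the wrist force passes 120 N, or if a joint passes its speed limit or range.

## Robot

A 6-joint arm with a two-finger parallel gripper is mounted at the origin on a cart in front of the work surface, level with it; the furniture and walls round the work are solid. World frame = base frame: x ahead of the robot, y to its left, z up, the work surface at z = 0. Lengths are in m, angles in rad, forces in N, time in s.
With the tool pointing down it reaches from about 0.35 to 0.775 m from the base axis. Payload 7.3 kg.
Tool frame: the origin (TCP) lies at the centre of the arm's flange, where the gripper is bolted on; the fingertips stand 178 mm ahead of it and the grasp point (between the pads) lies 159 mm ahead of it; z points along the fingers, y is the line along which they close (so a half turn about z gives the same grasp; the last joint's range is limited). The gripper opens to 92 mm and grips with 3 to 60 N. Pads are 19 mm wide; open, the fingers measure 130 mm over their backs; the gripper's body (75 mm by 190 mm) begins 47 mm behind the grasp point.
Start: joints at [1.172, 0.342, 1.524, -0, 1.275, -0.146], TCP at [0.131, 0.508, 0.405] pointing down, gripper open.
Joint ranges: [-2.53, 2.53], [-0.77, 2.02], [0.04, 2.7], [-1, 4.14], [0.28, 2.66], [-3.11, 3.11]. Speed limits (rad/s): [2.57, 2.57, 3.14, 3.14, 3.14, 3.14].

## Interface

Orientations are given as [roll, pitch, yaw] about the fixed x, y, z axes, in that order (R = Rz(yaw) Ry(pitch) Rx(roll)).
In Python, from cell import robot gives the robot as it stands.
- The arm moves only by the shell command python3 -m pendant 'ROWS' [OPENING] [FORCE]. ROWS is a JSON list of rows, 1 to 8 of them, each of 6 numbers: dx, dy, dz in m, then a rotation vector rx, ry, rz in rad; each row shifts and turns the commanded pose from where the row before left it, along the tool's axes as they then stand; what a row does not reach is not made up. A row lasts 1/12 s, in which the tool goes at most 0.0417 m and 0.125 rad, less where a joint would pass 70% of its speed; a pose out of reach is approached as far as the arm can. OPENING is the finger opening in m, set as the command begins (- or left out keeps the last). The fingers move at their own pace and stop on an object; FORCE is the grip in N (left out, the last holds). Time passes only in rows, so rows that do not move let the fingers close. It prints the time, the measured TCP pose, the force, the opening and the grip force at its end.
- robot.observe(): the state, without advancing time (a new reading comes with each control period).
- robot.read_camera(name): name is "scene" or "top"; returns a dict with "image" (400x640x3 uint8, red, green, blue), "fx", "fy", "cx", "cy" (pixels), "pose" (4x4, takes a point from camera to world coordinates). Camera axes: x right, y down, z forward; pixel columns grow to the right and rows downward; lengths in m; the calibration is good to about 2 mm. A picture is of the moment at which its call begins. There is no depth.
- robot.hand_in(): hands the job in; it is judged then, once.
The state is a dict: "time": time; "qpos": joint angles; "qvel": joint speeds; "joint_efforts": joint torques, N m; "tool_pos": TCP position; "tool_rot": TCP orientation; "contact_force": force on the tool from outside, world axes, zero at the start; "torque": the same for the moment, N m; "opening": finger opening in m; "grip_force": force on a finger pad.
Only numpy, scipy, OpenCV 4.12 (cv2) and the standard library are available. Lean on these libraries where they do the work, as an engineer would, in place of code of your own. Each camera call takes 0.05 s, during which the arm holds its last target. There are 200 camera calls.

## Working session

There is one attempt and no reset: what is moved stays moved. The work goes in short steps, Python scripts to look and compute and a shell command to move; the robot and the scene stay as the last step left them, time stands still between calls to the robot, and variables do not carry over. Pictures are saved under pics/ and viewed, at most 14 in all, crops included, and the job is handed in when it is done.

```bash
ls; mkdir -p pics; python3 - <<'E'
from cell import robot
import cv2,numpy as np
for n in("scene","top"):
    c=robot.read_camera(n); cv2.imwrite(f"pics/{n}0.png",c["image"][:,:,::-1]); print(n,c["fx"],c["fy"],c["cx"],c["cy"]);print(np.round(c["pose"],4).tolist())
print(robot.observe())
E
```

```text
pics
scene 411.243274148088 411.243274148088 319.52288964953317 197.1322890270139
[[0.8353, -0.3159, 0.4499, 0.0752], [-0.5497, -0.4849, 0.6802, -0.7394], [0.0033, -0.8155, -0.5787, 0.7275], [0.0, 0.0, 0.0, 1.0]]
top 401.5673953051894 401.5673953051894 317.186444952925 197.12549293573204
[[0.016, -0.9956, 0.0918, 0.4478], [-0.9999, -0.016, 0.0008, -0.043], [0.0007, -0.0918, -0.9958, 1.092], [0.0, 0.0, 0.0, 1.0]]
{'time': 0.1, 'qpos': array([ 1.17199196e+00,  3.42654528e-01,  1.52491944e+00,  1.11873564e-05,
        1.27542116e+00, -1.45997620e-01]), 'qvel': array([-0.00011027, -0.00179315, -0.00155293, -0.0003856 ,  0.00068138,
        0.00030746]), 'joint_efforts': array([ 9.80076184e-04, -4.32005453e+01, -2.44693655e+01,  7.18046352e-02,
        5.26025158e-02, -6.72931355e-05]), 'tool_pos': array([0.13124221, 0.50820514, 0.40411424]), 'tool_rot': array([-3.14020666e+00, -2.14615578e-04,  2.88878249e+00]), 'contact_force': array([-0.05881563, -0.66667765,  0.1336508 ]), 'torque': array([-0.0006518 ,  0.00142851,  0.01352961]), 'grip_force': 0.0, 'opening': 0.09160353866893453}
```

View pics/scene0.png

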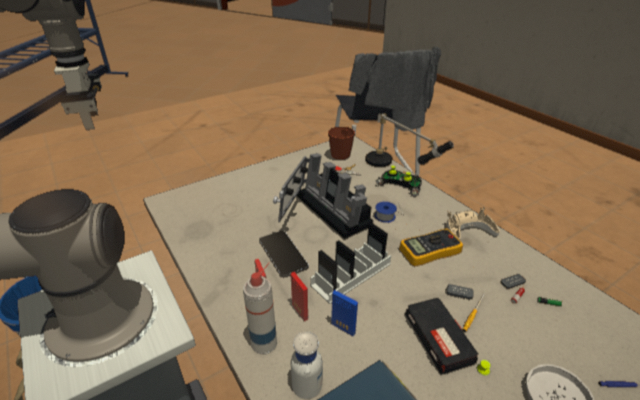

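View pics/top0.png

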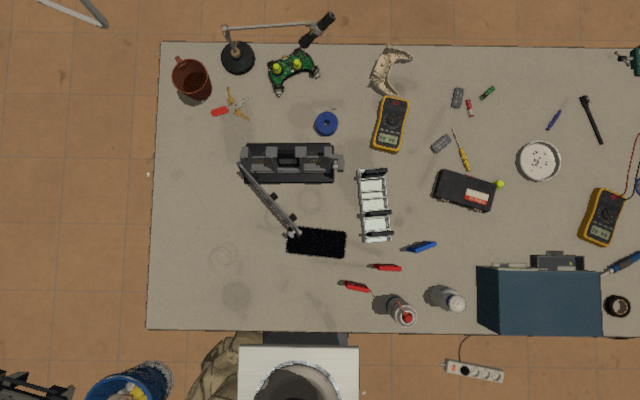

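```bash
python3 - <<'E'
import cv2
a=cv2.imread("pics/top0.png")[135:275,225:415]; cv2.imwrite("pics/t1.png",cv2.resize(a,None,fx=4,fy=4,interpolation=2))
a=cv2.imread("pics/scene0.png")[145:295,255:405]; cv2.imwrite("pics/s1.png",cv2.resize(a,None,fx=4,fy=4,interpolation=2))
E
```

```text
(no output)
```

View pics/t1.png

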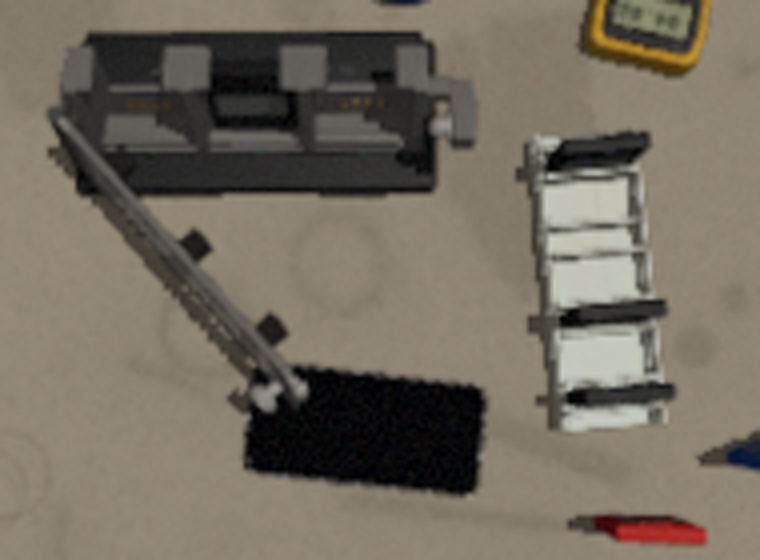

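View pics/s1.png

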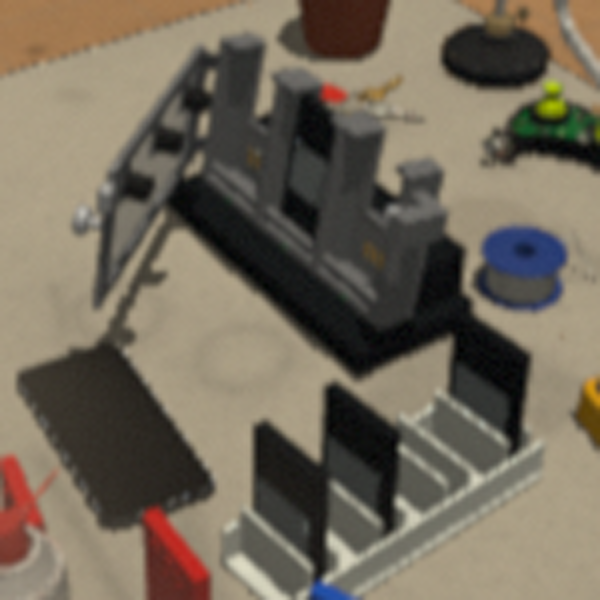

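The dock is at about px (290,163) with the door roughly half open, and only its middle bay holds a pack (full1). The stand, at about px (373,205), holds three flats with the +26 slot free. Next I fit the poses.

```bash
cat > h.py <<'E'
import numpy as np,cv2,json
from scipy.spatial.transform import Rotation as R
from scipy.optimize import least_squares
CAM={"scene":(411.243274,319.52289,197.132289,[[0.8353,-0.3159,0.4499,0.0752],[-0.5497,-0.4849,0.6802,-0.7394],[0.0033,-0.8155,-0.5787,0.7275],[0,0,0,1]]),
"top":(401.567395,317.186445,197.125493,[[0.016,-0.9956,0.0918,0.4478],[-0.9999,-0.016,0.0008,-0.043],[0.0007,-0.0918,-0.9958,1.092],[0,0,0,1]])}
def proj(n,P):
    f,cx,cy,T=CAM[n];Ti=np.linalg.inv(np.array(T));p=np.atleast_2d(P)@Ti[:3,:3].T+Ti[:3,3]
    return np.c_[f*p[:,0]/p[:,2]+cx,f*p[:,1]/p[:,2]+cy]
def ray(n,px,z):
    f,cx,cy,T=CAM[n];T=np.array(T);d=T[:3,:3]@[(px[0]-cx)/f,(px[1]-cy)/f,1];return T[:3,3]+d*(z-T[2,3])/d[2]
def pose(x,y,yaw): 
    T=np.eye(4);T[:3,:3]=R.from_euler('z',yaw).as_matrix();T[:3,3]=x,y,0;return T
def ap(T,P): return np.atleast_2d(P)@T[:3,:3].T+T[:3,3]
S=np.array([0.17365,0,0.98481]);F=np.array([-0.98481,0,0.17365])
def seat(h0,f,y,u): # dock coords: f forward of backrest, u up from well floor
    return np.array([-0.0004,0,h0])+f*F+u*S+np.array([0,y,0])
E
cat > fit.py <<'E'
from h import *
t=lambda x,y:(x/4+225,y/4+135)
s=lambda x,y:(x/4+255,y/4+145)
# dock
obs=[]
for yy,px in((.0375,(210,46)),(.0375,(210,90)),(-.0375,(280,46)),(-.0375,(280,89))): pass
A=[("top",.049,25,163,90),("top",.021,25,210,90),("top",-.021,25,280,89),("top",-.049,25,327,88),("top",.091,25,93,90),("top",-.091,25,397,89),
("scene",.049,25,274,88),("scene",.021,25,304,97),("scene",-.021,25,333,130),("scene",-.049,25,366,141)]
def res(p):
    T=pose(*p[:3]);r=[]
    for n,y,f,a,b in A:
        q=proj(n,ap(T,seat(p[3],f/1000,y,.110)))[0]; r+=list(q-(t(a,b) if n=="top" else s(a,b)))
    return r
o=least_squares(res,[.55,.03,0,.03],loss='soft_l1');print("dock",o.x.round(4));print(np.round(o.fun,1).reshape(-1,2).tolist())
for n,c in(("top",t),):
  for a,b in((80,190),(437,188)): print("plinth front corner",ap(np.linalg.inv(pose(*o.x[:3])),ray(n,c(a,b),0))[0].round(4))
B=[("top",-78,-28,673,393),("top",-26,-28,665,311),("top",78,-28,649,142)]
C=[("scene",-78,28,255,425),("scene",-78,-28,322,470),("scene",-26,28,327,386),("scene",-26,-28,392,433),("scene",78,28,456,322),("scene",78,-28,523,357)]
def res2(p):
    T=pose(*p);r=[]
    for n,x,y,a,b in B: r+=list(proj(n,ap(T,[x/1000,y/1000,.106]))[0]-t(a,b))
    for n,x,y,a,b in C: r+=list(proj(n,ap(T,[x/1000-.0055,y/1000,.106]))[0]-s(a,b))
    return r
o=least_squares(res2,[.44,-.2,0.1],loss='soft_l1');print("stand",o.x.round(4));print(np.round(o.fun,1).reshape(-1,2).tolist())
for a,b in((555,430),(665,425)): print("stand corner",ap(np.linalg.inv(pose(*o.x)),ray("top",t(a,b),0))[0].round(4))
E
python3 fit.py
```

```text
dock [0.6386 0.034  0.0252 0.0186]
[[0.5, -0.2], [0.3, -0.3], [0.1, -0.2], [-0.1, -0.1], [0.6, -0.1], [-0.3, -0.5], [-0.2, -1.3], [-1.8, 0.8], [0.1, -0.7], [-1.8, 1.2]]
plinth front corner [-0.0499  0.1235  0.    ]
plinth front corner [-0.0508 -0.121   0.    ]
stand [ 0.5299 -0.1966  0.0974]
[[1.0, -0.8], [0.9, -1.5], [0.8, -0.9], [-0.7, -0.9], [-0.9, 1.9], [-0.8, -0.9], [-0.4, 0.6], [-0.3, -2.9], [-0.1, 0.2]]
stand corner [-0.0994  0.0365  0.    ]
stand corner [-0.1021 -0.0379  0.    ]
```

```bash
cat > ov.py <<'E'
from h import *
D=pose(0.6386,0.034,0.0252);h0=.0186;ST=pose(.5299,-.1966,.0974)
def draw(img,n,off,k,P,col,closed=True):
    q=((proj(n,P)-off+0.5)*k).astype(int); cv2.polylines(img,[q.reshape(-1,1,2)],closed,col,1,cv2.LINE_AA)
def run(files,crops,out,k=5):
    ims=[]
    for n,(x,y,w,h) in crops.items():
        im=cv2.resize(cv2.imread(files[n])[y:y+h,x:x+w],None,fx=k,fy=k,interpolation=2);off=np.array([x,y])
        d=lambda P,c,cl=True:draw(im,n,off,k,P,c,cl)
        for y0 in(-.105,-.035,.035,.105):
            for u in(0.110,):
                a,b=max(y0-.014,-.1095),min(y0+.014,.1095)
                d(ap(D,[seat(h0,.025,a,u),seat(h0,.025,b,u),seat(h0,0,b,u),seat(h0,0,a,u)]),(0,255,255))
            d(ap(D,[seat(h0,.025,y0-.0045,0.0),seat(h0,.025,y0-.0045,.11)]),(0,255,255))
        d(ap(D,[[-.0525,-.122,0],[-.0525,.122,0],[.0525,.122,0],[.0525,-.122,0]]),(255,0,255))
        d(ap(D,[seat(h0,f,yy,.1) for f,yy in((0,-.028),(0,.028),(.011,.028),(.011,-.028))]),(0,255,0))
        for xs in(-.078,-.026,.078):
            d(ap(ST,[[xs+a,b,.106] for a,b in((-.0055,-.028),(-.0055,.028),(.0055,.028),(.0055,-.028))]),(0,255,0))
        d(ap(ST,[[a,b,0] for a,b in((-.1,-.036),(-.1,.036),(.1,.036),(.1,-.036))]),(0,0,255))
        ims.append(im)
    cv2.imwrite(out,np.hstack(ims))
if __name__=="__main__":
    run({"scene":"pics/scene0.png","top":"pics/top0.png"},{"scene":(295,145,100,150),"top":(238,142,100,150)},"pics/ov1.png",4)
E
python3 ov.py
```

```text
(no output)
```

View pics/ov1.png

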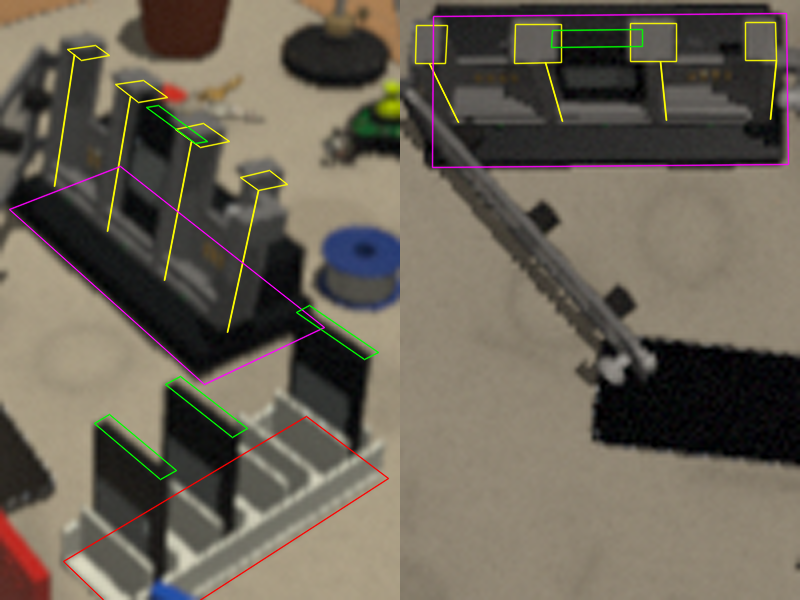

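```bash
cat > fit2.py <<'E'
from h import *
sc=lambda x,y:(x/4+295,y/4+145); tp=lambda x,y:(x/4+238,y/4+142)
# (cam,f,y,u,px)
A=[("top",.025,.049,.11,tp(513,62)),("top",.025,.021,.11,tp(561,62)),("top",.025,-.021,.11,tp(631,61)),("top",.025,-.049,.11,tp(677,61))]
A=[(a,b,c,d,(e[0]-100,e[1])) for a,b,c,d,e in A]
A+=[("scene",.025,.049,.11,sc(115,88)),("scene",.025,.021,.11,sc(145,102)),("scene",.025,-.021,.11,sc(178,132)),("scene",.025,-.049,.11,sc(206,148))]
G=[("top",-.122,tp(387,165)),("top",.122,tp(32,165)),("scene",-.122,sc(205,380))]
for fix in(None,.03,.0186):
    def res(p):
        T=pose(*p[:3]);h=p[3] if fix is None else fix
        r=[proj(n,ap(T,seat(h,f,y,u)))[0]-q for n,f,y,u,q in A]+[proj(n,ap(T,[-.0525,y,0]))[0]-q for n,y,q in G]
        return np.ravel(r)
    o=least_squares(res,[.64,.03,0,.03]);print(fix,o.x.round(4),o.cost);print(np.round(o.fun,1).reshape(-1,2).tolist())
E
python3 fit2.py
```

```text
None [0.6395 0.0326 0.0225 0.0161] 4.019633945078263
[[0.7, -0.5], [0.2, -0.5], [0.0, -0.4], [0.0, -0.5], [0.2, -0.4], [-1.5, 0.4], [-0.6, -0.3], [-1.3, 0.4], [0.4, -0.8], [0.0, -0.3], [-0.1, 0.8]]
0.03 [0.6364 0.0294 0.0195 0.03  ] 33.42261463582619
[[1.3, -0.3], [1.0, -0.4], [1.0, -0.2], [1.2, -0.2], [-0.0, -3.9], [-1.7, -3.1], [-0.8, -3.8], [-1.4, -3.1], [1.5, 0.4], [1.1, 0.7], [-0.5, 1.9]]
0.0186 [0.6389 0.032  0.022  0.03  ] 4.953790316508335
[[0.8, -0.4], [0.4, -0.5], [0.2, -0.4], [0.2, -0.4], [0.1, -1.0], [-1.5, -0.2], [-0.7, -0.9], [-1.3, -0.2], [0.6, -0.6], [0.2, -0.1], [-0.2, 1.0]]
```

```bash
cat >> h.py <<'E'
D=pose(.6392,.0325,.022);h0=.0175
def door(r,th,u,o=0): # o: outward offset (outside +), u along hinge axis from well floor; dock coords
    # shut: from hinge toward -y ; opens toward forward F
    d=-np.array([0,1,0])*np.cos(th)+F*np.sin(th); n=F*np.cos(th)+np.array([0,1,0])*np.sin(th)
    return seat(h0,.033,.116,u)+d*r+n*o
E
python3 - <<'E'
from h import *
t=lambda x,y:np.array((x/4+225,y/4+135));s=lambda x,y:np.array((x/4+255,y/4+145))
def res(p):
    P=ap(D,[door(.219,p[0],p[1]),door(.0,p[0],p[1])])
    return np.r_[proj("top",P[0])[0]-t(302,392),proj("scene",P[0])[0]-s(103,168),proj("top",P[1])[0]-t(57,113),proj("scene",P[1])[0]-s(206,50)]
o=least_squares(res,[.9,.1]);print(o.x,o.fun.round(1))
th,u=o.x
for r in(.15,.19,.219):print(r,ap(D,door(r,th,u)).round(4))
from cell import robot
print(robot.observe()['tool_pos'])
E
```

```text
[0.88985673 0.10748969] [-4.9 -3.6  1.2  2.5  0.1 -2.6  1.8  0. ]
0.15 [[0.5097 0.0512 0.1493]]
0.19 [[0.4797 0.0254 0.1547]]
0.219 [[0.4579 0.0066 0.1586]]
[0.13124221 0.50820514 0.40411424]
```

```bash
cat >> h.py <<'E'
from cell import robot
def M(Rm,p): T=np.eye(4);T[:3,:3]=Rm;T[:3,3]=p;return T
def cur():
    o=robot.observe();return M(R.from_euler('xyz',o['tool_rot']).as_matrix(),o['tool_pos'])
def tool(z,y,g,near=None): # tool pose with given z axis, y hint, grasp point g (159 ahead); picks half turn nearest `near`
    z=np.array(z,float);z/=np.linalg.norm(z);y=np.array(y,float);y=y-z*(y@z);y/=np.linalg.norm(y)
    if near is not None and y@near[:3,1]<0:y=-y
    return M(np.c_[np.cross(y,z),y,z],np.array(g)-.159*z)
def plan(T0,T1,name="",vmax=.04,wmax=.12):
    """equal rows taking T0 to T1 by one screw"""
    r=R.from_matrix(T0[:3,:3].T@T1[:3,:3]).as_rotvec();d=np.linalg.norm(T1[:3,3]-T0[:3,3])
    N=max(1,int(np.ceil(max(d/vmax,np.linalg.norm(r)/wmax))))
    # find single-step transform with rotation r/N whose N-fold power is the displacement
    dR=R.from_rotvec(r/N).as_matrix();A=sum(np.linalg.matrix_power(dR,k) for k in range(N))
    t=np.linalg.solve(A,T0[:3,:3].T@(T1[:3,3]-T0[:3,3]))
    print(name,N,"x",json.dumps([float(round(v,4)+0.) for v in np.r_[t,r/N]]).replace(" ",""));return T1
def rotabout(T,p,ax,a):
    Q=R.from_rotvec(np.array(ax)*a).as_matrix();return M(Q@T[:3,:3],np.array(p)+Q@(T[:3,3]-p))
DR=D[:3,:3]
E
python3 - <<'E'
from h import *
T0=cur();th=.89;u=.107
p=ap(D,door(.151,th,u,-.045))[0]; n=DR@(F*np.cos(th)+np.array([0,1,0])*np.sin(th)); n[2]=0
g=p.copy();g[2]=.12+.019
T2=tool([0,0,-1],n,g,T0);T1=T2.copy();T1[2,3]=.405
print(R.from_matrix(T2[:3,:3]).as_euler('xyz'),T2[:3,3])
Ta=T0.copy();
plan(T0,T1,"over");plan(T1,T2,"down")
ax=DR@S;hp=ap(D,door(0,0,.05))[0]
T3=rotabout(T2,hp,-ax,1.06+.15)
plan(T2,T3,"swing",.04,.1); print(T3[:3,3])
E
```

```text
[-3.14159265  0.         -2.44627057] [0.53755252 0.01625056 0.298     ]
over 16 x [-0.0198,-0.0364,0.0,-0.0001,-0.0001,-0.0593]
down 3 x [0.0,0.0,0.0357,0.0,0.0,0.0]
swing 13 x [0.0019,0.016,-0.002,0.0126,0.0101,0.0917]
[0.48728783 0.20759875 0.30611872]
```

```bash
r="[-0.0198,-0.0364,0,0,0,-0.0593]"
python3 -m pendant "[[-0.0198,-0.0364,0,0,0,-0.0593],[-0.0198,-0.0364,0,0,0,-0.0593],[-0.0198,-0.0364,0,0,0,-0.0593],[-0.0198,-0.0364,0,0,0,-0.0593],[-0.0198,-0.0364,0,0,0,-0.0593],[-0.0198,-0.0364,0,0,0,-0.0593],[-0.0198,-0.0364,0,0,0,-0.0593],[-0.0198,-0.0364,0,0,0,-0.0593]]" 0
python3 -m pendant "[[-0.0198,-0.0364,0,0,0,-0.0593],[-0.0198,-0.0364,0,0,0,-0.0593],[-0.0198,-0.0364,0,0,0,-0.0593],[-0.0198,-0.0364,0,0,0,-0.0593],[-0.0198,-0.0364,0,0,0,-0.0593],[-0.0198,-0.0364,0,0,0,-0.0593],[-0.0198,-0.0364,0,0,0,-0.0593],[-0.0198,-0.0364,0,0,0,-0.0593]]"
python3 -m pendant "[[0,0,0,0,0,0],[0,0,0.0357,0,0,0],[0,0,0.0357,0,0,0],[0,0,0.0357,0,0,0],[0,0,0,0,0,0],[0,0,0,0,0,0]]"
```

```text
time: 0.77
tool_pos: [0.2749, 0.2111, 0.4047]
tool_rot: [3.141, 0.0, -2.916]
contact_force: [1.1, 0.8, 0.2]
opening: 0.0432
grip_force: 0.0
time: 1.43
tool_pos: [0.5391, 0.0141, 0.4043]
tool_rot: [3.141, -0.001, -2.444]
contact_force: [1.6, -0.9, 0.3]
opening: 0.0003
grip_force: 0.0
time: 1.93
tool_pos: [0.5373, 0.0161, 0.2966]
tool_rot: [3.138, -0.003, -2.446]
contact_force: [0.8, -0.1, 1.4]
opening: 0.0001
grip_force: 0.0
```

```bash
python3 -m pendant "[[0.0019,0.016,-0.002,0.0126,0.0101,0.0917],[0.0019,0.016,-0.002,0.0126,0.0101,0.0917],[0.0019,0.016,-0.002,0.0126,0.0101,0.0917],[0.0019,0.016,-0.002,0.0126,0.0101,0.0917],[0.0019,0.016,-0.002,0.0126,0.0101,0.0917],[0.0019,0.016,-0.002,0.0126,0.0101,0.0917]]"
python3 -m pendant "[[0.0019,0.016,-0.002,0.0126,0.0101,0.0917],[0.0019,0.016,-0.002,0.0126,0.0101,0.0917],[0.0019,0.016,-0.002,0.0126,0.0101,0.0917],[0.0019,0.016,-0.002,0.0126,0.0101,0.0917],[0.0019,0.016,-0.002,0.0126,0.0101,0.0917],[0.0019,0.016,-0.002,0.0126,0.0101,0.0917],[0.0019,0.016,-0.002,0.0126,0.0101,0.0917],[0,0,0,0,0,0]]"
python3 - <<'E'
from h import *
c=robot.read_camera("top");cv2.imwrite("pics/top1.png",c["image"][:,:,::-1])
T0=cur();fwd=DR@F
# straighten away & up: back off 3cm from door, up to z .40
T1=T0.copy();T1[:3,3]-=.03*T0[:3,1]*np.sign(T0[1,1]);T1[2,3]=.42
plan(T0,T1,"off")
# full1 : tilt 0 home; grasp u=.088, f=.0055
g=ap(D,seat(h0,.0055,0,.088))[0]
z=-(DR@S);
T3=tool(z,DR@F,g,T0);T2=M(T3[:3,:3],T3[:3,3]-z*.09)
print(T0[:3,1],T3[:3,1],T2[:3,3],T3[:3,3])
plan(T1,T2,"above");plan(T2,T3,"down")
E
```

```text
time: 2.43
tool_pos: [0.4852, 0.0966, 0.3097]
tool_rot: [-3.052, -0.032, -3.003]
contact_force: [-1.5, -0.3, -0.8]
opening: 0.0006
grip_force: 0.4
time: 3.1
tool_pos: [0.4879, 0.21, 0.3085]
tool_rot: [-2.949, -0.011, 2.638]
contact_force: [-0.8, -0.2, -0.1]
opening: 0.0007
grip_force: 0.0
off 3 x [0.0004,-0.0168,-0.0347,0.0,0.0,0.0]
[ 0.46753925  0.86277823 -0.19240785] [ 0.9845692   0.02166402 -0.17364956] [0.69189077 0.03365938 0.35033565] [0.67626605 0.03331558 0.26170275]
above 9 x [-0.0288,0.0122,0.0054,-0.0026,0.0202,0.1149]
down 3 x [0.0,0.0,0.03,0.0,0.0,0.0]
```

```bash
python3 -m pendant "[[0.0004,-0.0168,-0.0347,0,0,0],[0.0004,-0.0168,-0.0347,0,0,0],[0.0004,-0.0168,-0.0347,0,0,0],[0,0,0,0,0,0]]" 0.04
python3 -m pendant "[[-0.0288,0.0122,0.0054,-0.0026,0.0202,0.1149],[-0.0288,0.0122,0.0054,-0.0026,0.0202,0.1149],[-0.0288,0.0122,0.0054,-0.0026,0.0202,0.1149],[-0.0288,0.0122,0.0054,-0.0026,0.0202,0.1149],[-0.0288,0.0122,0.0054,-0.0026,0.0202,0.1149],[-0.0288,0.0122,0.0054,-0.0026,0.0202,0.1149],[-0.0288,0.0122,0.0054,-0.0026,0.0202,0.1149],[-0.0288,0.0122,0.0054,-0.0026,0.0202,0.1149]]"
python3 -m pendant "[[-0.0288,0.0122,0.0054,-0.0026,0.0202,0.1149],[0,0,0,0,0,0],[0,0,0,0,0,0]]"
python3 - <<'E'
from h import *
T0=cur();z=-(DR@S)
T3=tool(z,DR@F,ap(D,seat(h0,.0055,0,.088))[0],T0);T2=M(T3[:3,:3],T3[:3,3]-z*.03);plan(T0,T2,"60mm");plan(T2,T3,"30")
ims=[]
for n,(x,y) in(("scene",(250,120)),("top",(225,130))):
    c=robot.read_camera(n);ims.append(cv2.resize(np.ascontiguousarray(c["image"][y:y+150,x:x+100 if n=="scene" else x+100,::-1]),None,fx=4,fy=4,interpolation=2))
cv2.imwrite("pics/a1.png",np.hstack(ims))
E
```

```text
time: 3.48
tool_pos: [0.4733, 0.1804, 0.4265]
tool_rot: [-2.954, -0.004, 2.641]
contact_force: [1.5, 0.4, 0.4]
opening: 0.0228
grip_force: 0.0
time: 4.15
tool_pos: [0.6771, 0.057, 0.356]
tool_rot: [-2.962, 0.0, 1.703]
contact_force: [0.3, -0.1, -0.4]
opening: 0.0402
grip_force: 0.0
time: 4.4
tool_pos: [0.6912, 0.0288, 0.3477]
tool_rot: [-2.963, 0.001, 1.589]
contact_force: [-0.7, 0.4, -0.2]
opening: 0.0402
grip_force: 0.0
60mm 2 x [0.0024,0.0003,0.0286,-0.0022,0.0002,-0.002]
30 1 x [0.0,0.0,0.03,0.0,0.0,0.0]
```

View pics/a1.png

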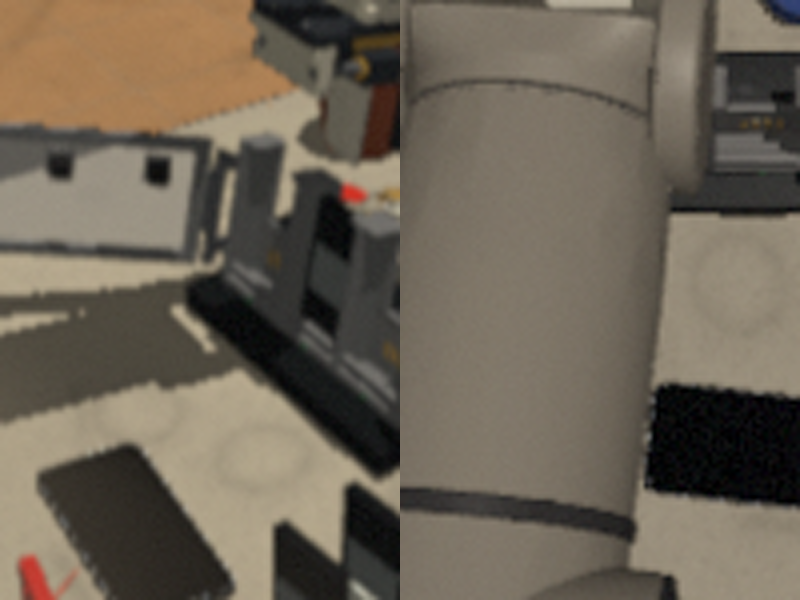

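```bash
python3 -m pendant "[[0.0024,0.0003,0.0286,-0.0022,0.0002,-0.002],[0.0024,0.0003,0.0286,-0.0022,0.0002,-0.002],[0,0,0.015,0,0,0],[0,0,0.015,0,0,0],[0,0,0,0,0,0]]" 0.04
python3 -m pendant "[[0,0,0,0,0,0],[0,0,0,0,0,0],[0,0,0,0,0,0],[0,0,0,0,0,0]]" 0.0 15
python3 - <<'E'
from h import *
T=cur();g=T[:3,3]+.159*T[:3,2];q=ap(np.linalg.inv(D),g)[0]-seat(h0,0,0,0);print("grasp f,y,u",q@F,q[1],q@S)
print(robot.observe()['contact_force'])
E
```

```text
time: 4.92
tool_pos: [0.6746, 0.0375, 0.2594]
tool_rot: [-2.962, -0.001, 1.598]
contact_force: [-1.4, 0.1, -0.1]
opening: 0.0401
grip_force: 0.0
time: 5.25
tool_pos: [0.6739, 0.0364, 0.2638]
tool_rot: [-2.958, -0.0, 1.595]
contact_force: [-27.2, -0.2, 18.5]
opening: 0.018
grip_force: 15.0
grasp f,y,u 0.009545558892959953 0.0030679843422952366 0.0896563566920051
[-27.23467824  -0.2479017   18.54616749]
```

```bash
python3 -m pendant "[[0,-0.003,0,0,0,0],[0,-0.003,0,0,0,0],[0,0,0,0,0,0],[0,0,0,0,0,0]]" 0.0 10
python3 - <<'E'
from h import *
T=cur();g=T[:3,3]+.159*T[:3,2];q=ap(np.linalg.inv(D),g)[0]-seat(h0,0,0,0);print("grasp f,y,u",q@F,q[1],q@S)
print(robot.observe()['contact_force'])
E
```

```text
time: 5.58
tool_pos: [0.6693, 0.0361, 0.2647]
tool_rot: [-2.965, -0.0, 1.594]
contact_force: [-8.9, -0.5, 7.3]
opening: 0.011
grip_force: 10.0
grasp f,y,u 0.013119525683178868 0.0029724179154940814 0.08980392775183998
[-8.88153444 -0.47545145  7.28786465]
```

```bash
cat >> fit2.py <<'E'
print("top only")
for fix in(.03,.0175):
    def res(p):
        T=pose(*p[:3]);
        r=[proj(n,ap(T,seat(fix,f,y,u)))[0]-q for n,f,y,u,q in A if n=="top"]+[proj(n,ap(T,[-.0525,y,0]))[0]-q for n,y,q in G if n=="top"]
        return np.ravel(r)
    o=least_squares(res,[.64,.03,0]);print(fix,o.x.round(4),o.cost);print(np.round(o.fun,1).reshape(-1,2).tolist())
E
python3 fit2.py | sed -n '/top only/,$p'
python3 - <<'E'
from h import *
T=cur();yax=T[:3,0]*np.sign(T[1,0]);print(yax)
up=-T[:3,2];g=T[:3,3]+.159*T[:3,2];fw=T[:3,1]*-np.sign(T[0,1])
piv=g-up*.082+fw*.0055
T1=M(T[:3,:3],T[:3,3]+up*.001+fw*.001);T2=rotabout(T1,piv,yax,-.436);plan(T,T1,"lift");plan(T1,T2,"tilt",.04,.11)
print("then up: 0,0,-")
print(T2[:3,3])
E
```

```text
top only
0.03 [0.6363 0.0322 0.0163] 0.6307226206585604
[[0.1, -0.4], [-0.2, -0.4], [-0.2, -0.1], [-0.0, -0.1], [0.4, 0.6], [0.0, 0.6]]
0.0175 [0.638  0.033  0.0178] 0.19431012164044467
[[0.5, -0.1], [-0.0, -0.1], [-0.2, 0.1], [-0.2, 0.1], [0.1, -0.1], [-0.2, 0.0]]
[-2.36011190e-02  9.99721429e-01  2.25832971e-04]
lift 1 x [0.0,-0.001,-0.001,0.0,0.0,0.0]
tilt 4 x [0.0,-0.0264,0.0009,-0.109,0.0,0.0]
then up: 0,0,-
[0.5638931  0.03365669 0.2635204 ]
```

```bash
python3 -m pendant "[[0,-0.001,-0.001,0,0,0],[0,-0.0132,0.00045,-0.0545,0,0],[0,-0.0132,0.00045,-0.0545,0,0],[0,0,0,0,0,0]]" 0 25
python3 -m pendant "[[0,-0.0132,0.00045,-0.0545,0,0],[0,-0.0132,0.00045,-0.0545,0,0],[0,0,0,0,0,0]]"
python3 -m pendant "[[0,-0.0132,0.00045,-0.0545,0,0],[0,-0.0132,0.00045,-0.0545,0,0],[0,-0.0132,0.00045,-0.0545,0,0],[0,-0.0132,0.00045,-0.0545,0,0],[0,0,0,0,0,0]]"
```

```text
time: 5.92
tool_pos: [0.6419, 0.0354, 0.2687]
tool_rot: [-3.08, 0.0, 1.594]
contact_force: [0.8, -0.1, -1.1]
opening: 0.0108
grip_force: 25.0
time: 6.17
tool_pos: [0.6161, 0.0347, 0.2693]
tool_rot: [3.093, 0.0, 1.594]
contact_force: [-0.7, 1.4, 3.1]
opening: 0.011
grip_force: 25.0
time: 6.58
tool_pos: [0.5652, 0.0334, 0.2617]
tool_rot: [2.869, 0.001, 1.594]
contact_force: [0.3, 1.0, 8.2]
opening: 0.0109
grip_force: 25.0
```

```bash
python3 -m pendant "[[0,0,-0.015,0,0,0],[0,0,-0.03,0,0,0],[0,0,-0.03,0,0,0],[0,0,-0.03,0,0,0],[0,0,-0.03,0,0,0],[0,0,0,0,0,0]]"
python3 - <<'E'
from h import *
ims=[]
for n,(x,y) in(("scene",(300,190)),("top",(330,140))):
    c=robot.read_camera(n);cv2.imwrite(f"pics/{n}2.png",c["image"][:,:,::-1]);ims.append(cv2.resize(np.ascontiguousarray(c["image"][y:y+120,x:x+(100 if n=="scene" else 60),::-1]),None,fx=5,fy=5,interpolation=2))
cv2.imwrite("pics/a2.png",np.hstack(ims))
E
```

```text
time: 7.08
tool_pos: [0.5306, 0.0326, 0.3957]
tool_rot: [2.869, 0.001, 1.594]
contact_force: [1.7, -0.1, -0.0]
opening: 0.0112
grip_force: 25.0
```

View pics/a2.png

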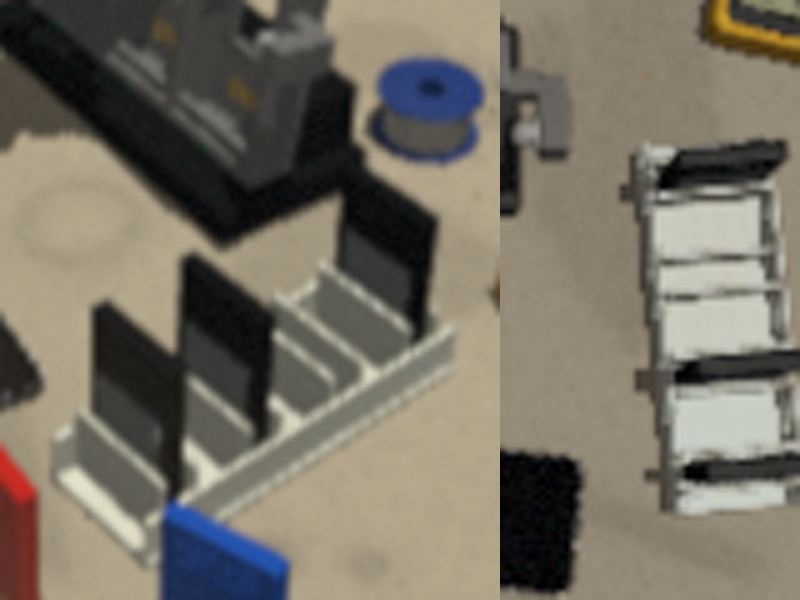

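```bash
python3 - <<'E'
from h import *
c=lambda x,y:np.array(((x-500)/5+330,y/5+140))
ST=pose(.5299,-.1966,.0974)
print(ray("top",c(710,276),.044), ap(ST,[.026,0,.044]), "->", ap(np.linalg.inv(ST),ray("top",c(710,276),.044)))
t=lambda x,y:np.array((x/4+225,y/4+135))
B=[(-78,-28,.106,t(673,391)),(-26,-28,.106,t(665,309)),(78,-28,.106,t(649,142)),(-100,36,0,t(555,430)),(-100,-36,0,t(665,425)),(26,0,.044,c(710,276))]
o=least_squares(lambda p:np.ravel([proj("top",ap(pose(*p),[x/1e3,y/1e3,z]))[0]-q for x,y,z,q in B]),[.53,-.2,.1]);print(o.x,o.fun.round(1))
E
```

```text
[ 0.55179068 -0.1857941   0.044     ] [[ 0.55577677 -0.1940716   0.044     ]] -> [[0.02283776 0.0086259  0.044     ]]
[ 0.52766725 -0.19376775  0.11709478] [ 0.4  0.3 -0.1 -0.3 -1.  -0.2 -0.1  1.2 -1.1 -0.3  1.9 -0.6]
```

```bash
python3 - <<'E'
from h import *
T=cur();yw=.107
g=np.array([.5545,-.192,.141]);T2=tool([0,0,-1],[np.cos(yw),np.sin(yw),0],g,T);T1=T2.copy();T1[2,3]=.395
plan(T,T1,"over");plan(T1,T2,"down")
E
```

```text
over 6 x [-0.0376,0.0019,-0.0004,0.0441,0.0019,-0.0138]
down 3 x [0.0,0.0,0.0317,0.0,0.0,0.0]
```

```bash
python3 -m pendant "[[-0.0376,0.0019,-0.0004,0.0441,0.0019,-0.0138],[-0.0376,0.0019,-0.0004,0.0441,0.0019,-0.0138],[-0.0376,0.0019,-0.0004,0.0441,0.0019,-0.0138],[-0.0376,0.0019,-0.0004,0.0441,0.0019,-0.0138],[-0.0376,0.0019,-0.0004,0.0441,0.0019,-0.0138],[-0.0376,0.0019,-0.0004,0.0441,0.0019,-0.0138],[0,0,0,0,0,0]]"
python3 -m pendant "[[0,0,0.0317,0,0,0],[0,0,0.0317,0,0,0],[0,0,0.0317,0,0,0],[0,0,0,0,0,0],[0,0,0,0,0,0]]"
python3 - <<'E'
from h import *
c=robot.read_camera("scene");x,y=315,185
cv2.imwrite("pics/a3.png",cv2.resize(np.ascontiguousarray(c["image"][y:y+100,x:x+90,::-1]),None,fx=6,fy=6,interpolation=2))
E
```

```text
time: 7.77
tool_pos: [0.5545, -0.1983, 0.3908]
tool_rot: [-3.133, 0.001, 1.673]
contact_force: [0.1, 1.7, -1.8]
opening: 0.011
grip_force: 25.0
time: 8.18
tool_pos: [0.5533, -0.1917, 0.296]
tool_rot: [-3.133, -0.004, 1.677]
contact_force: [0.3, -0.3, -0.0]
opening: 0.0107
grip_force: 25.0
```

View pics/a3.png

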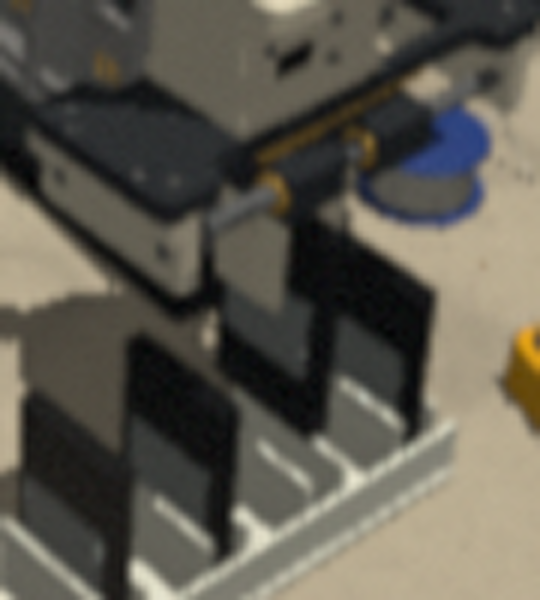

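```bash
python3 - <<'E'
from h import *
c=lambda x,y:np.array((x/6+315,y/6+185))
T=cur();yw=np.arctan2(T[1,1],T[0,1]);Rw=R.from_euler('z',yw).as_matrix()
pl,pr=c(219,370),c(309,434)
f=lambda p:np.r_[proj("scene",p+Rw@[-.0055,.028,0])[0]-pl,proj("scene",p+Rw@[-.0055,-.028,0])[0]-pr]
o=least_squares(f,[.5533,-.1917,.055]);print("pack foot by scene",o.x,o.fun)
f2=lambda z:np.r_[proj("scene",np.r_[T[:2,3],z]+Rw@[-.0055,.028,0])[0]-pl,proj("scene",np.r_[T[:2,3],z]+Rw@[-.0055,-.028,0])[0]-pr]
o=least_squares(f2,[.055]);print("z with tool xy",o.x,o.fun)
s=lambda x,y:np.array((x/4+255,y/4+145))
C=[(-78,28,s(255,425)),(-78,-28,s(322,470)),(-26,28,c(130,337)),(-26,-28,c(228,410)),(78,-28,c(425,292)),(78,28,s(456,322))]
o=least_squares(lambda p:np.ravel([proj("scene",ap(pose(*p),[x/1e3-.0055,y/1e3,.106]))[0]-q for x,y,q in C]),[.53,-.2,.1],loss='soft_l1',f_scale=.5);print(o.x,o.fun.round(1)); print(ap(pose(*o.x),[.026,0,.006]), yw)
E
```

```text
pack foot by scene [ 0.61572181 -0.12124879 -0.02608587] [ 0.19848293 -0.2594267  -0.19221531  0.25123463]
z with tool xy [0.06057077] [-0.88121784 -0.98455507  0.62036385  0.97758379]
[ 0.53096419 -0.19688889  0.10850648] [-0.  -0.7  0.   2.  -0.3 -0.6  0.3  0.4  0.2  0.4 -0.2 -3.1]
[[ 0.55681128 -0.19407325  0.006     ]] 0.10661259861334531
```

```bash
python3 -m pendant "[[0.0008,0.0015,0.01,0,0,0],[0,0,0.006,0,0,0],[0,0,0.004,0,0,0],[0,0,0,0,0,0]]"
python3 -m pendant "[[0,0,0.003,0,0,0],[0,0,0.003,0,0,0],[0,0,0.003,0,0,0],[0,0,0,0,0,0]]"
```

```text
time: 8.57
tool_pos: [0.5546, -0.1908, 0.2777]
tool_rot: [-3.137, -0.001, 1.677]
contact_force: [0.1, 0.9, -1.2]
opening: 0.0108
grip_force: 25.0
time: 8.9
tool_pos: [0.5545, -0.1909, 0.2686]
tool_rot: [-3.137, -0.001, 1.677]
contact_force: [-0.6, 0.2, -0.9]
opening: 0.0111
grip_force: 25.0
```

```bash
python3 -m pendant "[[-0.0015,0,0.005,0,0,0],[0,0,0.005,0,0,0],[0,0,0.005,0,0,0],[0,0,0.005,0,0,0],[0,0,0,0,0,0]]"
python3 -m pendant "[[0,0,0.003,0,0,0],[0,0,0.002,0,0,0],[0,0,0,0,0,0],[0,0,0,0,0,0]]"
```

```text
time: 9.32
tool_pos: [0.5545, -0.1923, 0.2477]
tool_rot: [-3.136, -0.002, 1.677]
contact_force: [0.1, 0.6, -0.5]
opening: 0.0112
grip_force: 25.0
time: 9.65
tool_pos: [0.5548, -0.1924, 0.2441]
tool_rot: [-3.138, -0.001, 1.677]
contact_force: [-0.1, -0.3, -1.6]
opening: 0.0109
grip_force: 25.0
```

```bash
python3 -m pendant "[[0,0,0.0015,0,0,0],[0,0,0.0015,0,0,0],[0,0,0,0,0,0]]"
python3 -m pendant "[[0,0,0.0015,0,0,0],[0,0,0.0015,0,0,0],[0,0,0,0,0,0]]"
```

```text
time: 9.9
tool_pos: [0.5549, -0.1925, 0.2414]
tool_rot: [-3.139, -0.0, 1.677]
contact_force: [-0.3, -1.0, 0.4]
opening: 0.0108
grip_force: 25.0
time: 10.15
tool_pos: [0.5549, -0.1924, 0.2413]
tool_rot: [-3.14, 0.001, 1.678]
contact_force: [-6.6, 2.9, 21.8]
opening: 0.0107
grip_force: 25.0
```

```bash
python3 -m pendant "[[0,0,-0.0025,0,0,0],[0,0,0,0,0,0],[0,0,0,0,0,0]]" 0.036
python3 -m pendant "[[0,0,0,0,0,0],[0,0,-0.02,0,0,0],[0,0,-0.03,0,0,0],[0,0,-0.02,0,0,0],[0,0,0,0,0,0]]" 0.036
python3 - <<'E'
from h import *
ims=[]
for n,(x,y,k) in(("scene",(310,180,6)),):
    c=robot.read_camera(n);ims.append(cv2.resize(np.ascontiguousarray(c["image"][y:y+100,x:x+100,::-1]),None,fx=k,fy=k,interpolation=2))
cv2.imwrite("pics/a4.png",np.hstack(ims))
T=cur();yw=.11
T2=tool([0,0,-1],[np.cos(yw),np.sin(yw),0],[.6065,-.1868,.091],T);T1=T2.copy();T1[2,3]=T[2,3]
plan(T,T1,"over");plan(T1,T2,"down")
E
```

```text
time: 10.4
tool_pos: [0.5548, -0.1925, 0.2408]
tool_rot: [-3.138, -0.0, 1.677]
contact_force: [0.6, -0.3, -0.5]
opening: 0.0261
grip_force: 0.0
time: 10.82
tool_pos: [0.5561, -0.1929, 0.3148]
tool_rot: [3.139, 0.003, 1.677]
contact_force: [0.5, 0.3, 0.1]
opening: 0.0361
grip_force: 0.0
over 2 x [0.0002,0.0257,0.0,0.0,0.0008,-0.0018]
down 2 x [0.0,0.0,0.0313,0.0,0.0,0.0]
```

View pics/a4.png

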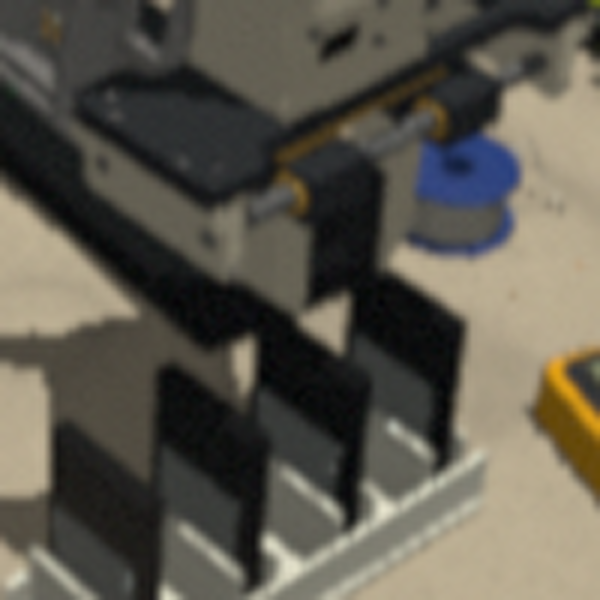

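full1 stands in its slot, its top in line with its neighbours at crop (258,315)-(370,375). Next is flat2.

```bash
python3 -m pendant "[[0.0002,0.0257,0,0,0,0],[0.0002,0.0257,0,0,0,0],[0,0,0,0,0,0],[0,0,0.0313,0,0,0],[0,0,0.0313,0,0,0],[0,0,0,0,0,0]]" 0.036
python3 -m pendant "[[0,0,0,0,0,0],[0,0,0,0,0,0],[0,0,0,0,0,0]]" 0 10
python3 -m pendant "[[0,0,0,0,0,0],[0,0,0,0,0,0]]" 0 25
```

```text
time: 11.37
tool_pos: [0.6034, -0.1856, 0.2403]
tool_rot: [-3.126, -0.007, 1.677]
contact_force: [-2.1, 0.9, -0.7]
opening: 0.0359
grip_force: 0.0
time: 11.62
tool_pos: [0.6063, -0.1869, 0.2497]
tool_rot: [-3.14, 0.001, 1.677]
contact_force: [0.8, -0.5, 1.2]
opening: 0.0202
grip_force: 0.0
time: 11.78
tool_pos: [0.6062, -0.1868, 0.2497]
tool_rot: [-3.141, 0.001, 1.677]
contact_force: [0.3, 0.1, 2.3]
opening: 0.0111
grip_force: 25.0
```

```bash
cat >> h.py <<'E'
D=pose(.6338,.0325,.0165);h0=.0305;DR=D[:3,:3]
def ins(bay,d,a,lift,df=0,near=None,dy=0):
    """tool pose for a pack gripped d above its foot: tilted a forward of the seat about the foot's front edge, lifted along its own axis"""
    y=(1-bay)*.07+dy
    up=np.cos(a)*S+np.sin(a)*F; fw=-np.sin(a)*S+np.cos(a)*F   # dock axes
    edge=seat(h0,.0115+df,y,.0008)                # front bottom edge of the pack
    g=edge-fw*.0055+up*(d+lift)
    return tool(-(DR@up),DR@fw,ap(D,g)[0],near)
E
python3 - <<'E'
from h import *
T=cur();print(T[:3,3],robot.observe()['contact_force'])
E
```

```text
[ 0.60619779 -0.18680266  0.24965465] [0.28252386 0.1388372  2.29980356]
```

```bash
python3 - <<'E'
from h import *
T=cur();T1=T.copy();T1[2,3]=.41
d=.0847;a=.436
T2=ins(2,d,a,.12,.001,T);T3=ins(2,d,a,.03,.001,T);T4=ins(2,d,a,.003,.001,T)
plan(T,T1,"up");plan(T1,T2,"over");plan(T2,T3,"down");plan(T3,T4,"in");print(T2[:3,3],T4[:3,3])
E
```

```text
up 5 x [0.0,0.0,-0.0321,0.0,0.0,0.0]
over 5 x [0.0305,-0.0128,0.0034,-0.0525,-0.0022,0.0179]
down 3 x [0.0,0.0,0.03,0.0,0.0,0.0]
in 1 x [0.0,0.0,0.027,0.0,0.0,0.0]
[ 0.53369523 -0.03916141  0.38621933] [ 0.5639353  -0.0386624   0.27319562]
```

```bash
python3 -m pendant "[[0,0,-0.0321,0,0,0],[0,0,-0.0321,0,0,0],[0,0,-0.0321,0,0,0],[0,0,-0.0321,0,0,0],[0,0,-0.0321,0,0,0],[0,0,0,0,0,0]]"
python3 -m pendant "[[0.0305,-0.0128,0.0034,-0.0525,-0.0022,0.0179],[0.0305,-0.0128,0.0034,-0.0525,-0.0022,0.0179],[0.0305,-0.0128,0.0034,-0.0525,-0.0022,0.0179],[0.0305,-0.0128,0.0034,-0.0525,-0.0022,0.0179],[0.0305,-0.0128,0.0034,-0.0525,-0.0022,0.0179],[0,0,0,0,0,0],[0,0,0,0,0,0]]"
python3 -m pendant "[[0,0,0.03,0,0,0],[0,0,0.03,0,0,0],[0,0,0,0,0,0],[0,0,0,0,0,0]]"
python3 - <<'E'
from h import *
T=cur();d=.0847;a=.436
T3=ins(2,d,a,.03,.001,T);T4=ins(2,d,a,.003,.001,T);plan(T,T3);plan(T3,T4)
ims=[]
for n,(x,y,k) in(("scene",(290,140,6)),):
    c=robot.read_camera(n);ims.append(cv2.resize(np.ascontiguousarray(c["image"][y:y+100,x:x+100,::-1]),None,fx=k,fy=k,interpolation=2))
cv2.imwrite("pics/a5.png",np.hstack(ims))
E
```

```text
time: 12.28
tool_pos: [0.6068, -0.1867, 0.4167]
tool_rot: [3.134, 0.006, 1.677]
contact_force: [0.5, -0.4, 0.4]
opening: 0.0105
grip_force: 25.0
time: 12.87
tool_pos: [0.5331, -0.0375, 0.385]
tool_rot: [2.884, -0.001, 1.59]
contact_force: [1.3, -0.1, -2.5]
opening: 0.0108
grip_force: 25.0
time: 13.2
tool_pos: [0.5498, -0.0395, 0.3258]
tool_rot: [2.886, -0.002, 1.587]
contact_force: [0.6, 0.3, -1.4]
opening: 0.011
grip_force: 25.0
 1 x [0.0006,0.0003,0.0275,-0.0061,-0.0014,-0.001]
 1 x [0.0,0.0,0.027,0.0,0.0,0.0]
```

View pics/a5.png

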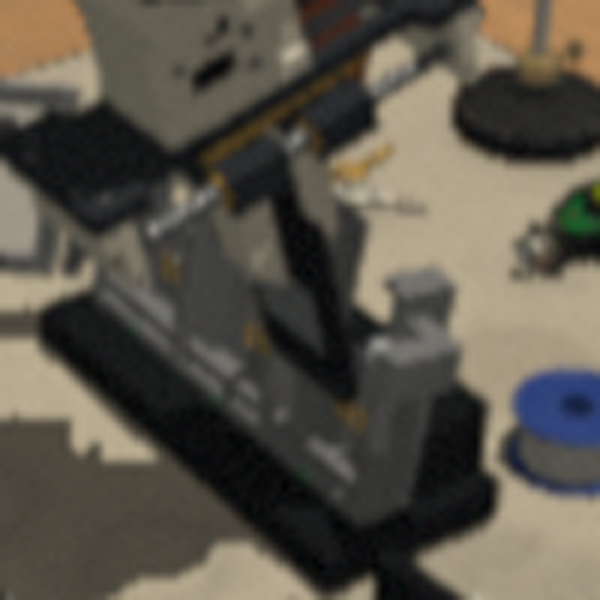

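The pack is over the right bay, tilted, with its foot at crop (345,395) still above the well. Lowering it slowly.

```bash
python3 -m pendant "[[0.0006,0.0003,0.014,-0.0061,-0.0014,0],[0,0,0.0135,0,0,0],[0,0,0.008,0,0,0],[0,0,0,0,0,0]]"
python3 -m pendant "[[0,0,0.007,0,0,0],[0,0,0.005,0,0,0],[0,0,0,0,0,0],[0,0,0,0,0,0]]"
python3 -m pendant "[[0,0,0.004,0,0,0],[0,0,0.002,0,0,0],[0,0,0,0,0,0],[0,0,0,0,0,0]]"
cat > st.py <<'E'
from h import *
import sys
bay=int(sys.argv[1]);d=float(sys.argv[2]);T=cur()
v=ap(np.linalg.inv(D),T[:3,3]+(.159+d)*T[:3,2])[0]-seat(h0,0,0,0)
up=DR.T@-T[:3,2];print("foot f,y,u",(v@F).round(4),(v[1]-(1-bay)*.07).round(4),(v@S).round(4),"tilt",np.arctan2(up@F,up@S).round(3),robot.observe()['contact_force'].round(1))
a=float(sys.argv[3]) if len(sys.argv)>3 else 0
T1=ins(bay,d,a,float(sys.argv[4]) if len(sys.argv)>4 else 0,0,T);plan(T,T1,"to",.04,.06)
E
python3 st.py 2 .0847
```

```text
time: 13.58
tool_pos: [0.5568, -0.038, 0.2917]
tool_rot: [2.886, -0.001, 1.587]
contact_force: [-9.9, -0.8, -4.8]
opening: 0.013
grip_force: 25.2
time: 13.92
tool_pos: [0.5604, -0.0381, 0.2821]
tool_rot: [2.883, -0.001, 1.586]
contact_force: [-11.1, 0.2, 2.6]
opening: 0.0151
grip_force: 26.7
time: 14.25
tool_pos: [0.5639, -0.0388, 0.2811]
tool_rot: [2.871, 0.002, 1.586]
contact_force: [-13.9, -3.1, 25.1]
opening: 0.0179
grip_force: 27.3
foot f,y,u 0.0081 -0.0006 0.0146 tilt 0.445 [-13.9  -3.1  25.1]
to 8 x [0.0,0.0134,0.0021,0.0557,0.0002,-0.0002]
```

```bash
python3 -m pendant "[[0,0,-0.01,0,0,0],[0,-0.003,-0.01,0,0,0],[0,-0.003,-0.014,0,0,0],[0,0,0,0,0,0]]"
python3 st.py 2 .0847 .436 .03
python3 - <<'E'
from h import *
x,y,k=290,140,6
c=robot.read_camera("scene");cv2.imwrite("pics/a6.png",cv2.resize(np.ascontiguousarray(c["image"][y:y+100,x:x+100,::-1]),None,fx=k,fy=k,interpolation=2))
E
```

```text
time: 14.58
tool_pos: [0.5491, -0.0386, 0.3106]
tool_rot: [2.871, 0.002, 1.586]
contact_force: [-4.2, 1.4, 2.0]
opening: 0.0109
grip_force: 25.0
foot f,y,u 0.0279 -0.0002 0.0411 tilt 0.445 [-4.2  1.4  2. ]
to 1 x [-0.0003,0.0055,0.0135,0.0091,0.0018,-0.0004]
```

View pics/a6.png

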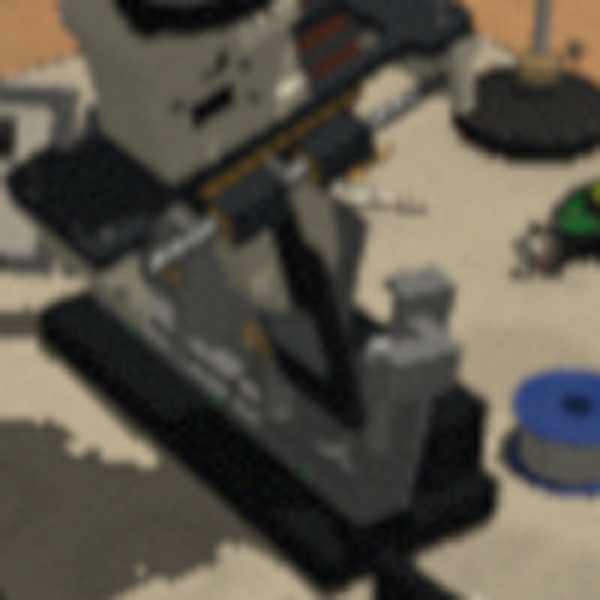

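```bash
echo 'from cell import robot;o=robot.observe();print("F",o["contact_force"].round(1),"M",o["torque"].round(2),o["opening"].round(4))'>f.py; python3 f.py
python3 -m pendant "[[0,0.002,0.008,0.009,0,0],[0,0,0,0,0,0],[0,0,0,0,0,0]]"|sed -n 2p; python3 f.py
python3 -m pendant "[[0,0,0.005,0,0,0],[0,0,0,0,0,0],[0,0,0,0,0,0]]"|sed -n 2p; python3 f.py
python3 -m pendant "[[0,0,0.004,0,0,0],[0,0,0,0,0,0],[0,0,0,0,0,0]]"|sed -n 2p; python3 f.py; python3 st.py 2 .0847
```

```text
tool_pos: [0.5522, -0.0382, 0.2982]
tool_pos: [0.5529, -0.0382, 0.2928]
tool_pos: [0.5537, -0.0382, 0.2888]
foot f,y,u 0.0247 0.0009 0.018 tilt 0.422 [-8.8 -2.  -4.1]
to 8 x [-0.0001,0.0146,0.003,0.0527,-0.0001,-0.0001]Traceback (most recent call last):
  File "f.py", line 1, in <module>
    from cell import robot;o=robot.observe();print("F",o["contact_force"].round(1),"M",o["torque"].round(2),o["opening"].round(4))
                                                                                                            ^^^^^^^^^^^^^^^^^^
AttributeError: 'float' object has no attribute 'round'
Traceback (most recent call last):
  File "f.py", line 1, in <module>
    from cell import robot;o=robot.observe();print("F",o["contact_force"].round(1),"M",o["torque"].round(2),o["opening"].round(4))
                                                                                                            ^^^^^^^^^^^^^^^^^^
AttributeError: 'float' object has no attribute 'round'
Traceback (most recent call last):
  File "f.py", line 1, in <module>
    from cell import robot;o=robot.observe();print("F",o["contact_force"].round(1),"M",o["torque"].round(2),o["opening"].round(4))
                                                                                                            ^^^^^^^^^^^^^^^^^^
AttributeError: 'float' object has no attribute 'round'
Traceback (most recent call last):
  File "f.py", line 1, in <module>
    from cell import robot;o=robot.observe();print("F",o["contact_force"].round(1),"M",o["torque"].round(2),o["opening"].round(4))
                                                                                                            ^^^^^^^^^^^^^^^^^^
AttributeError: 'float' object has no attribute 'round'
```

```bash
sed -i 's/o\["opening"\].round(4)/round(float(o["opening"]),4),o["tool_pos"].round(4)/' f.py; python3 f.py
```

```text
F [-8.8 -2.  -4.1] M [-0.43  2.45 -0.35] 0.0112 [ 0.5537 -0.0382  0.2888]
```

```bash
python3 -m pendant "[[0.0035,0,-0.012,0,0,0],[0,0,0,0,0,0],[0,0,0,0,0,0]]"|sed -n 2p; python3 f.py
python3 -m pendant "[[0,0,0.008,0,0,0],[0,0,0.007,0,0,0],[0,0,0,0,0,0],[0,0,0,0,0,0]]"|sed -n 2p; python3 f.py
python3 -m pendant "[[0,0,0.004,0,0,0],[0,0,0,0,0,0],[0,0,0,0,0,0]]"|sed -n 2p; python3 f.py; python3 st.py 2 .0847 .436 .003
```

```text
tool_pos: [0.5531, -0.0344, 0.3034]
F [-0.5  1.5 -0.1] M [0.3  0.22 0.06] 0.0106 [ 0.5531 -0.0344  0.3034]
tool_pos: [0.556, -0.0345, 0.2865]
F [-0.2  0.6 -2.1] M [0.22 0.33 0.02] 0.0108 [ 0.556  -0.0345  0.2865]
tool_pos: [0.557, -0.0344, 0.2836]
F [ 0.6  1.7 -2.2] M [0.22 0.32 0.11] 0.0111 [ 0.557  -0.0344  0.2836]
foot f,y,u 0.0186 0.0043 0.0143 tilt 0.43 [ 0.6  1.7 -2.2]
to 1 x [-0.0043,0.0049,0.0122,-0.0059,0.0002,-0.0003]
```

```bash

python3 -m pendant "[[0,0.0025,0.006,0,0,0],[0,0,0,0,0,0],[0,0,0,0,0,0]]"|sed -n 2p; python3 f.py
python3 -m pendant "[[0,0.0015,0.004,0,0,0],[0,0,0,0,0,0],[0,0,0,0,0,0]]"|sed -n 2p; python3 f.py; python3 st.py 2 .0847 .436 .000
```

```text
tool_pos: [0.5616, -0.035, 0.2802]
F [-2.6 -1.   6.3] M [-0.3   0.4  -0.02] 0.0111 [ 0.5616 -0.035   0.2802]
tool_pos: [0.5634, -0.0353, 0.2784]
F [-13.6  -3.   23.6] M [-0.73  1.98 -0.15] 0.0113 [ 0.5634 -0.0353  0.2784]
foot f,y,u 0.0106 0.0027 0.0107 tilt 0.434 [-13.6  -3.   23.6]
to 1 x [-0.0033,0.0,0.0086,-0.0023,0.0028,0.0007]
```

```bash
python3 - <<'E'
from h import *
for p,r,q in(([.5498,-.0395,.3258],[2.886,-.002,1.587],(347.5,206.3)),([.5491,-.0386,.3106],[2.871,.002,1.586],(348.3,211.3))):
    T=M(R.from_euler('xyz',r).as_matrix(),p)
    for d in(.0847,.0777): print(d,proj("scene",ap(T,[[-.028,-.0055,.159+d],[.028,-.0055,.159+d]])).round(1).tolist(),q)
c=robot.read_camera("scene");x,y,k=305,150,8
im=np.ascontiguousarray(c["image"][:,:,::-1]);cv2.imwrite("pics/scene7.png",im)
cv2.imwrite("pics/a7.png",cv2.resize(im[y:y+70,x:x+80],None,fx=k,fy=k,interpolation=2))
T=cur();print(proj("scene",ap(T,[[-.028,-.0055,.159+.0847],[.028,-.0055,.159+.0847]])).round(1).tolist())
E
```

```text
0.0847 [[347.1, 207.4], [334.4, 197.1]] (347.5, 206.3)
0.0777 [[346.7, 205.6], [334.0, 195.2]] (347.5, 206.3)
0.0847 [[347.8, 211.4], [335.2, 201.1]] (348.3, 211.3)
0.0777 [[347.3, 209.6], [334.7, 199.3]] (348.3, 211.3)
[[350.0, 219.2], [337.7, 208.8]]
```

View pics/a7.png

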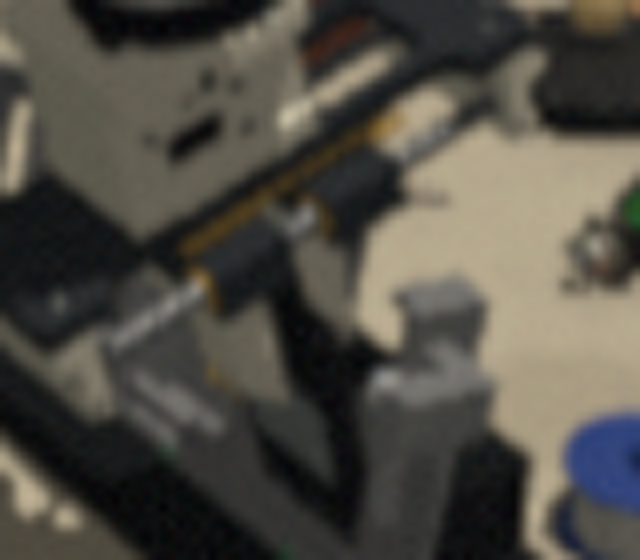

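```bash
sed -i 's/^D=pose(.6338,.0325,.0165);h0=.0305/D=pose(.6338,.0358,.0165);h0=.0315/' h.py
python3 -m pendant "[[0,-0.002,-0.004,0,0,0],[0,0,0,0,0,0],[0,0,0,0,0,0]]" >/dev/null; python3 f.py; python3 st.py 2 .0847 .436
python3 -m pendant "[[0,-0.003,0.001,0,0,0],[0,0,0.003,0,0,0],[0,0,0,0,0,0],[0,0,0,0,0,0]]">/dev/null; python3 f.py; python3 st.py 2 .0847 .436
python3 -m pendant "[[0,0,0.002,0,0,0],[0,0,0,0,0,0],[0,0,0,0,0,0]]">/dev/null; python3 f.py; python3 st.py 2 .0847 .436
```

```text
F [ 0.8 -0.2 -1.9] M [-0.12  0.32 -0.01] 0.0107 [ 0.5606 -0.0345  0.2786]
foot f,y,u 0.0139 0.0007 0.0091 tilt 0.431 [ 0.8 -0.2 -1.9]
to 1 x [-0.0009,0.003,0.0085,-0.0049,0.0007,-0.0004]
F [-7.4 -0.2 18.6] M [-0.25  0.68 -0.06] 0.0112 [ 0.5593 -0.0348  0.2766]
foot f,y,u 0.0137 0.0002 0.0074 tilt 0.436 [-7.4 -0.2 18.6]
to 1 x [-0.0007,0.0047,0.0069,0.0,0.002,0.0003]
F [-10.5  -1.7  26.4] M [-0.24  1.2  -0.06] 0.011 [ 0.5596 -0.0347  0.2755]
foot f,y,u 0.0132 0.0002 0.0064 tilt 0.436 [-10.5  -1.7  26.4]
to 1 x [-0.0007,0.0047,0.0058,0.0003,0.0021,0.0005]
```

```bash
sed -i 's/^D=pose(.6338,.0358,.0165)/D=pose(.6293,.0358,.0165)/' h.py
python3 -m pendant "[[0,0,-0.003,0,0,0],[0,0,0,0,0,0],[0,0,0,0,0,0]]" >/dev/null; python3 f.py; python3 st.py 2 .0847 .21 .003
```

```text
F [-3.8 -0.6  9. ] M [-0.16  0.56  0.01] 0.0113 [ 0.5585 -0.0344  0.2754]
foot f,y,u 0.0109 0.0008 0.0064 tilt 0.432 [-3.8 -0.6  9. ]
to 4 x [-0.0002,0.0143,0.0011,0.0554,0.0001,0.0]
```

```bash
python3 -m pendant "[[0,0.0143,0.001,0.0554,0,0],[0,0.0143,0.001,0.0554,0,0],[0,0,0,0,0,0],[0,0,0,0,0,0]]" >/dev/null; python3 f.py; python3 st.py 2 .0847 .21 .003
python3 -m pendant "[[0,0.0143,0.001,0.0554,0,0],[0,0.0143,0.001,0.0554,0,0],[0,0,0,0,0,0],[0,0,0,0,0,0]]" >/dev/null; python3 f.py; python3 st.py 2 .0847 .21 .00
```

```text
F [-6.9  0.2 16.2] M [-0.16  1.38  0.01] 0.0107 [ 0.5869 -0.034   0.2806]
foot f,y,u 0.0092 0.0007 0.0064 tilt 0.319 [-6.9  0.2 16.2]
to 2 x [-0.0005,0.0143,0.0015,0.0546,0.0004,0.0002]
F [-8.6 -0.5 20.4] M [-0.17  2.02 -0.05] 0.0111 [ 0.6155 -0.0335  0.2825]
foot f,y,u 0.0076 0.0007 0.0062 tilt 0.208 [-8.6 -0.5 20.4]
to 1 x [-0.0009,0.0001,0.0045,-0.002,0.0009,0.0004]
```

```bash
python3 -m pendant "[[0,-0.003,-0.003,0,0,0],[0,0,0,0,0,0],[0,0,0,0,0,0]]" >/dev/null; python3 f.py; python3 st.py 2 .0847 .21|head -1
python3 -m pendant "[[0,0,0.002,0,0,0],[0,0,0.002,0,0,0],[0,0,0,0,0,0],[0,0,0,0,0,0]]">/dev/null; python3 f.py; python3 st.py 2 .0847 .21|head -1
python3 -m pendant "[[0,-0.003,0,0,0,0],[0,0,0,0,0,0],[0,0,0,0,0,0]]">/dev/null; python3 f.py; python3 st.py 2 .0847 .21|head -1
```

```text
F [-1.2  0.5  0.5] M [-0.05  0.17  0.03] 0.011 [ 0.6121 -0.0335  0.2827]
foot f,y,u 0.011 0.001 0.0059 tilt 0.208 [-1.2  0.5  0.5]
F [-7.9  2.  22.9] M [0.13 2.   0.05] 0.0109 [ 0.6121 -0.0334  0.2824]
foot f,y,u 0.0105 0.001 0.0057 tilt 0.21 [-7.9  2.  22.9]
F [-1.1  1.8 16.5] M [0.31 0.38 0.02] 0.0109 [ 0.6103 -0.0334  0.2824]
foot f,y,u 0.0109 0.0009 0.0056 tilt 0.215 [-1.1  1.8 16.5]
```

```bash
python3 -m pendant "[[0,0.003,-0.004,0,0,0],[0,0.003,-0.004,0,0,0],[0,0,0,0,0,0],[0,0,0,0,0,0]]" >/dev/null; python3 f.py; python3 st.py 2 .0847 .21|head -1
python3 -m pendant "[[0,0.003,0,0,0,0],[0,0,0,0,0,0],[0,0,0,0,0,0]]">/dev/null; python3 f.py; python3 st.py 2 .0847 .21|head -1
python3 -m pendant "[[0,0.003,0,0,0,0],[0,0,0,0,0,0],[0,0,0,0,0,0]]">/dev/null; python3 f.py; python3 st.py 2 .0847 .21|head -1
python3 -m pendant "[[0,0.003,0,0,0,0],[0,0,0,0,0,0],[0,0,0,0,0,0]]">/dev/null; python3 f.py; python3 st.py 2 .0847 .21|head -1
```

```text
F [ 0.2  0.2 -2.1] M [-0.09  0.08 -0.04] 0.0107 [ 0.6151 -0.0335  0.2871]
foot f,y,u 0.0087 0.0009 0.0107 tilt 0.208 [ 0.2  0.2 -2.1]
F [-0.2  0.3 -2.7] M [-0.07  0.07 -0.02] 0.011 [ 0.6181 -0.0334  0.2873]
foot f,y,u 0.0059 0.001 0.0114 tilt 0.208 [-0.2  0.3 -2.7]
F [-5.6 -0.5 -1.6] M [-0.09  0.85  0.07] 0.0107 [ 0.6205 -0.0334  0.2874]
foot f,y,u 0.004 0.001 0.0118 tilt 0.206 [-5.6 -0.5 -1.6]
F [-15.8  -1.3   2.9] M [-0.2   2.37  0.09] 0.0106 [ 0.6217 -0.0334  0.2872]
foot f,y,u 0.0043 0.0011 0.0115 tilt 0.199 [-15.8  -1.3   2.9]
```

```bash
sed -i 's/^D=pose(.6293,/D=pose(.6325,/' h.py; python3 st.py 2 .0847 .30 .014
```

```text
foot f,y,u 0.0075 0.0011 0.011 tilt 0.199 [-15.8  -1.3   2.9]
to 2 x [-0.0005,-0.0131,-0.0024,-0.0503,-0.0002,0.0]
```

```bash
python3 -m pendant "[[0,-0.0131,-0.0024,-0.0503,0,0],[0,-0.0131,-0.0024,-0.0503,0,0],[0,0,0,0,0,0],[0,0,0,0,0,0]]" >/dev/null; python3 f.py; python3 st.py 2 .0847 .3 0.008
python3 -m pendant "[[-0.001,0,0.003,0,0,0],[0,0,0,0,0,0],[0,0,0,0,0,0]]">/dev/null; python3 f.py; python3 st.py 2 .0847 .3 .004
python3 -m pendant "[[0,0,0.003,0,0,0],[0,0,0,0,0,0],[0,0,0,0,0,0]]">/dev/null; python3 f.py; python3 st.py 2 .0847 .3 .004
```

```text
F [ 0.  -0.3 -1.7] M [-0.12  0.17 -0.  ] 0.0106 [ 0.5976 -0.0338  0.292 ]
foot f,y,u 0.0059 0.0008 0.0182 tilt 0.31 [ 0.  -0.3 -1.7]
to 1 x [-0.0009,-0.0026,0.007,0.0101,0.0005,-0.0007]
F [ 0.6  0.5 -1.3] M [-0.06  0.13  0.01] 0.0111 [ 0.5986 -0.0349  0.2879]
foot f,y,u 0.0046 -0.0001 0.0144 tilt 0.309 [ 0.6  0.5 -1.3]
to 1 x [0.0001,-0.003,0.0069,0.009,0.0002,-0.0003]
F [-0.7 -0.2 -1.6] M [-0.17  0.2  -0.06] 0.011 [ 0.5985 -0.0347  0.285 ]
foot f,y,u 0.0042 0.0 0.0114 tilt 0.309 [-0.7 -0.2 -1.6]
to 1 x [0.0,-0.0025,0.0039,0.0088,0.0001,-0.0003]
```

```bash
for i in 1 2 3; do python3 -m pendant "[[0,-0.0007,0.0025,0,0,0],[0,0,0,0,0,0],[0,0,0,0,0,0]]">/dev/null; python3 f.py; python3 st.py 2 .0847 .3 .0|head -1;done
```

```text
F [ 0.2 -0.5 -1.4] M [-0.07  0.12 -0.08] 0.0108 [ 0.598  -0.0347  0.2826]
foot f,y,u 0.0042 0.0 0.009 tilt 0.309 [ 0.2 -0.5 -1.4]
F [-0.3  0.8 -1.2] M [-0.09  0.19  0.03] 0.0111 [ 0.5976 -0.0348  0.2801]
foot f,y,u 0.0041 -0.0 0.0065 tilt 0.309 [-0.3  0.8 -1.2]
F [-0.4 -0.5 -1.3] M [-0.1   0.17 -0.04] 0.011 [ 0.5972 -0.0348  0.2775]
foot f,y,u 0.004 -0.0 0.0038 tilt 0.309 [-0.4 -0.5 -1.3]
```

```bash
for i in 1 2 3; do python3 -m pendant "[[0,-0.0005,0.002,0,0,0],[0,0,0,0,0,0],[0,0,0,0,0,0]]">/dev/null; python3 f.py; python3 st.py 2 .0847 .3 .0|head -1;done
```

```text
F [-0.5 -0.1 -1.9] M [-0.12  0.19 -0.  ] 0.011 [ 0.597  -0.0348  0.2755]
foot f,y,u 0.0039 -0.0 0.0018 tilt 0.309 [-0.5 -0.1 -1.9]
F [-0.  -0.1 -0.8] M [-0.12  0.17  0.03] 0.0111 [ 0.5968 -0.0348  0.2734]
foot f,y,u 0.0037 -0.0 -0.0002 tilt 0.309 [-0.  -0.1 -0.8]
F [ 0.1 -0.5 -1.2] M [-0.07  0.25 -0.02] 0.0108 [ 0.5966 -0.0348  0.2714]
foot f,y,u 0.0036 -0.0 -0.0023 tilt 0.309 [ 0.1 -0.5 -1.2]
```

```bash
for i in 1 2 3; do python3 -m pendant "[[0,-0.0003,0.0015,0,0,0],[0,0,0,0,0,0],[0,0,0,0,0,0]]">/dev/null; python3 f.py; python3 st.py 2 .0847 .3 .0|head -1;done
```

```text
F [ 1.2 -0.6 -0.7] M [-0.11  0.12 -0.  ] 0.0111 [ 0.5967 -0.0348  0.2702]
foot f,y,u 0.0031 -0.0001 -0.0033 tilt 0.31 [ 1.2 -0.6 -0.7]
F [-5.   0.3  9.2] M [ 0.01  0.76 -0.01] 0.011 [ 0.5965 -0.0348  0.27  ]
foot f,y,u 0.003 -0.0001 -0.0035 tilt 0.311 [-5.   0.3  9.2]
F [-2.8  1.3 12.7] M [0.09 0.4  0.03] 0.0107 [ 0.597  -0.0348  0.2696]
foot f,y,u 0.0017 -0.0003 -0.0036 tilt 0.314 [-2.8  1.3 12.7]
```

```bash
sed -i 's/^D=pose(.6325,.0358,.0165);h0=.0315/D=pose(.6355,.0358,.0165);h0=.0265/' h.py
python3 -m pendant "[[0,0,-0.0015,0,0,0],[0,0,0,0,0,0],[0,0,0,0,0,0]]">/dev/null; python3 f.py; python3 st.py 2 .0847 .15 .001
```

```text
F [-0.5  0.5  8.9] M [-0.03  0.02 -0.01] 0.0109 [ 0.5967 -0.0349  0.2698]
foot f,y,u 0.0062 -0.0002 0.0009 tilt 0.313 [-0.5  0.5  8.9]
to 3 x [0.0,0.0134,-0.0002,0.0543,0.0003,-0.0001]
```

```bash
python3 -m pendant "[[0,0.0134,-0.0005,0.0543,0,0],[0,0.0134,-0.0002,0.0543,0,0],[0,0.0134,-0.0002,0.0543,0,0],[0,0,0,0,0,0],[0,0,0,0,0,0]]">/dev/null; python3 f.py; python3 st.py 2 .0847 .0 .0005
```

```text
F [ 0.7 -0.4 -0.7] M [-0.05 -0.07  0.06] 0.0111 [ 0.6361 -0.0341  0.2713]
foot f,y,u 0.0072 0.0001 -0.0 tilt 0.146 [ 0.7 -0.4 -0.7]
to 3 x [0.0,0.0123,-0.0001,0.0487,0.0,0.0]
```

```bash
python3 -m pendant "[[0,0.0123,0,0.0487,0,0],[0,0.0123,0,0.0487,0,0],[0,0,0,0,0,0],[0,0,0,0,0,0]]">/dev/null; python3 f.py; python3 st.py 2 .0847 .0 .0005
python3 -m pendant "[[0,0.0123,0,0.0487,0,0],[0,0,0,0,0,0],[0,0,0,0,0,0]]">/dev/null; python3 f.py; python3 st.py 2 .0847 .0 .0005
```

```text
F [-1.7 -0.3 -2.2] M [-0.21  0.34  0.06] 0.0108 [ 0.6598 -0.0337  0.2703]
foot f,y,u 0.0073 0.0001 0.0008 tilt 0.049 [-1.7 -0.3 -2.2]
to 1 x [-0.0001,0.0131,-0.0002,0.0486,-0.0001,-0.0001]
F [-6.  -0.1  0.3] M [-0.11  0.82  0.15] 0.0108 [ 0.6715 -0.0335  0.2692]
foot f,y,u 0.0078 0.0002 0.0014 tilt -0.002 [-6.  -0.1  0.3]
to 1 x [-0.0001,0.0014,0.0001,-0.0017,-0.0002,0.0001]
```

```bash
sed -i 's/^D=pose(.6355,.0358,.0165);h0=.0265/D=pose(.6335,.0358,.0165);h0=.027/' h.py
python3 -m pendant "[[0,0,0.001,0,0,0],[0,0,0,0,0,0]]">/dev/null; python3 f.py
python3 -m pendant "[[0,0,0,0,0,0],[0,0,0,0,0,0],[0,0,0,0,0,0]]" 0.04 >/dev/null; python3 f.py
python3 -m pendant "[[0,0,-0.02,0,0,0],[0,0,-0.03,0,0,0],[0,0,-0.03,0,0,0],[0,0,-0.03,0,0,0],[0,0,-0.03,0,0,0],[0,0,0,0,0,0]]"|sed -n 1,4p
python3 - <<'E'
from h import *
c=robot.read_camera("scene");im=np.ascontiguousarray(c["image"][:,:,::-1])
a=cv2.resize(im[140:290,295:395],None,fx=4,fy=4,interpolation=2)
c=robot.read_camera("top");im=np.ascontiguousarray(c["image"][:,:,::-1]);cv2.imwrite("pics/top8.png",im)
b=cv2.resize(im[140:290,310:410],None,fx=4,fy=4,interpolation=2)
cv2.imwrite("pics/a8.png",np.hstack([a,b]))
T=cur();yw=.11;g=np.array([.5031,-.1982,.091])
T2=tool([0,0,-1],[np.cos(yw),np.sin(yw),0],g,T);T1=T2.copy();T1[2,3]=.34
plan(T,T1,"over");plan(T1,T2,"down");print(T[:3,3])
E
```

```text
F [-5.7 -0.2  0.2] M [-0.06  0.79  0.14] 0.0109 [ 0.6712 -0.0335  0.2686]
F [ 0.2 -0.2 -1. ] M [-0.1  -0.03  0.04] 0.0264 [ 0.6725 -0.0336  0.2692]
time: 25.68
tool_pos: [0.6975, -0.0331, 0.4141]
tool_rot: [-2.981, 0.002, 1.587]
contact_force: [1.3, 0.0, 1.0]
over 7 x [-0.022,-0.0279,0.0125,-0.0243,-0.001,-0.0134]
down 3 x [0.0,0.0,0.03,0.0,0.0,0.0]
[ 0.69696886 -0.03313145  0.4080147 ]
```

View pics/a8.png

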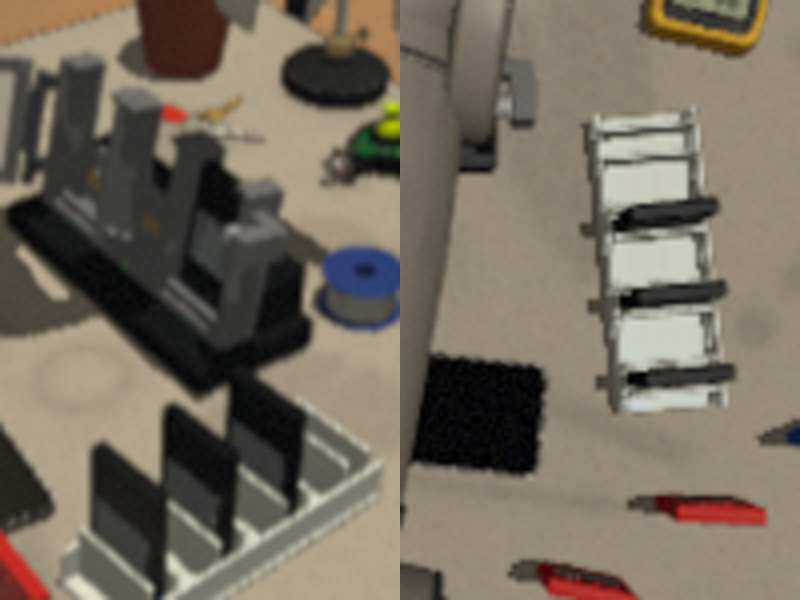

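```bash
cat > mt.py <<'E'
from h import *
a=cv2.imread("pics/top8.png");c=robot.read_camera("top")["image"][:,:,::-1]
t=np.ascontiguousarray(a[162:246,355:398]);w=np.ascontiguousarray(c[142:266,330:423]);m=cv2.matchTemplate(w,t,cv2.TM_CCOEFF_NORMED);_,s,_,p=cv2.minMaxLoc(m);print("stand shift px",p[0]-25,p[1]-20,round(s,3))
E
python3 mt.py
python3 - <<'E'
from h import *
T=cur();P=ins(2,.0847,.31,0,0,T);print(P[:3,3].round(4),"vs .5967 -.0349 .2700")
E
python3 -m pendant "[[-0.022,-0.0279,0.0125,-0.0243,-0.001,-0.0134],[-0.022,-0.0279,0.0125,-0.0243,-0.001,-0.0134],[-0.022,-0.0279,0.0125,-0.0243,-0.001,-0.0134],[-0.022,-0.0279,0.0125,-0.0243,-0.001,-0.0134],[-0.022,-0.0279,0.0125,-0.0243,-0.001,-0.0134],[-0.022,-0.0279,0.0125,-0.0243,-0.001,-0.0134],[-0.022,-0.0279,0.0125,-0.0243,-0.001,-0.0134],[0,0,0,0,0,0]]" 0.036
python3 -m pendant "[[0,0,0,0,0,0],[0,0,0,0,0,0]]" 
python3 - <<'E'
from h import *
T=cur();yw=.11
T2=tool([0,0,-1],[np.cos(yw),np.sin(yw),0],[.5031,-.1982,.091],T);plan(T,T2,"down")
E
```

```text
stand shift px 0 0 0.999
[ 0.5956 -0.0348  0.272 ] vs .5967 -.0349 .2700
time: 26.5
tool_pos: [0.4981, -0.2006, 0.3354]
tool_rot: [-3.131, -0.004, 1.677]
contact_force: [0.1, 0.5, -0.0]
opening: 0.0358
grip_force: 0.0
time: 26.67
tool_pos: [0.5031, -0.198, 0.3385]
tool_rot: [-3.137, -0.002, 1.68]
contact_force: [1.2, -0.1, -0.3]
opening: 0.0363
grip_force: 0.0
down 3 x [-0.0001,0.0001,0.0295,-0.0015,-0.0007,-0.0003]
```

```bash
python3 -m pendant "[[0,0,0.0295,0,0,0],[0,0,0.0295,0,0,0],[0,0,0.0295,0,0,0],[0,0,0,0,0,0],[0,0,0,0,0,0]]"|sed -n 2p
python3 -m pendant "[[0,0,0,0,0,0],[0,0,0,0,0,0],[0,0,0,0,0,0]]" 0 10 >/dev/null
python3 -m pendant "[[0,0,0,0,0,0],[0,0,0,0,0,0],[0,0,0,0,0,0]]" 0 25; python3 f.py
cat > pl.py <<'E'
from h import *
import sys
bay=int(sys.argv[1]);T=cur();d=T[2,3]-.165;a=.31
T1=T.copy();T1[2,3]=.41
T2=ins(bay,d,a,.11,-.001,T);T3=ins(bay,d,a,.04,-.001,T)
print("d",d);plan(T,T1,"up");plan(T1,T2,"over");plan(T2,T3,"down")
E
python3 pl.py 1
```

```text
tool_pos: [0.5033, -0.197, 0.2497]
time: 27.58
tool_pos: [0.503, -0.1981, 0.2518]
tool_rot: [-3.14, 0.0, 1.681]
contact_force: [-0.4, 1.5, 5.5]
opening: 0.0109
grip_force: 25.0
F [-0.4  1.5  5.5] M [0.04 0.16 0.08] 0.0109 [ 0.503  -0.1981  0.2518]
d 0.08677359316408359
up 4 x [0.0,-0.0001,-0.0396,0.0,0.0,0.0]
over 7 x [0.0325,0.0131,0.0046,-0.0196,-0.0009,0.0134]
down 2 x [0.0,0.0,0.035,0.0,0.0,0.0]
```

```bash
python3 -m pendant "[[0,0,-0.0396,0,0,0],[0,0,-0.0396,0,0,0],[0,0,-0.0396,0,0,0],[0,0,-0.0396,0,0,0],[0,0,0,0,0,0]]"|sed -n 2p
python3 -m pendant "[[0.0325,0.0131,0.0046,-0.0196,0,0.0134],[0.0325,0.0131,0.0046,-0.0196,0,0.0134],[0.0325,0.0131,0.0046,-0.0196,0,0.0134],[0.0325,0.0131,0.0046,-0.0196,0,0.0134],[0.0325,0.0131,0.0046,-0.0196,0,0.0134],[0.0325,0.0131,0.0046,-0.0196,0,0.0134],[0.0325,0.0131,0.0046,-0.0196,0,0.0134],[0,0,0,0,0,0]]"|sed -n 2p
python3 -m pendant "[[0,0,0.015,0,0,0],[0,0,0,0,0,0],[0,0,0,0,0,0]]"|sed -n 2,3p
python3 - <<'E'
from h import *
T=cur();d=.0868;T3=ins(1,d,.31,.05,-.001,T);T4=ins(1,d,.31,.02,-.001,T);plan(T,T3);plan(T3,T4,"",.01)
E
```

```text
tool_pos: [0.5041, -0.1985, 0.4173]
tool_pos: [0.5812, 0.0405, 0.3815]
tool_pos: [0.5821, 0.0353, 0.3667]
tool_rot: [3.011, -0.007, 1.587]
 2 x [-0.0003,0.0003,0.0218,-0.0026,-0.0036,-0.0005]
 4 x [0.0,0.0,0.0075,0.0,0.0,0.0]
```

```bash
python3 -m pendant "[[0,0,0.0218,-0.0026,-0.0036,0],[0,0,0.0218,-0.0026,-0.0036,0],[0,0,0,0,0,0],[0,0,0,0,0,0]]">/dev/null; python3 f.py; python3 st.py 1 .0868 .31 .02
for i in 1 2 3; do python3 -m pendant "[[0,0,0.0065,0,0,0],[0,0,0,0,0,0],[0,0,0,0,0,0]]">/dev/null; python3 f.py; python3 st.py 1 .0868 .31 .01;done
```

```text
F [ 0.4  0.4 -0.8] M [-0.09  0.19 -0.02] 0.0104 [0.5881 0.0352 0.3242]
foot f,y,u 0.0208 0.0001 0.0508 tilt 0.311 [ 0.4  0.4 -0.8]
to 1 x [-0.0001,-0.0007,0.0305,0.0006,-0.0001,-0.0018]
F [-0.3  0.1 -0.9] M [-0.12  0.18 -0.01] 0.0107 [0.5893 0.0356 0.3189]
foot f,y,u 0.0179 0.0005 0.0461 tilt 0.314 [-0.3  0.1 -0.9]
to 1 x [-0.0005,-0.0014,0.035,0.0041,0.0002,-0.0011]
F [ 0.1  0.4 -3. ] M [-0.07  0.19 -0.02] 0.0106 [0.59   0.0358 0.3114]
foot f,y,u 0.0163 0.0008 0.0386 tilt 0.312 [ 0.1  0.4 -3. ]
to 1 x [-0.0008,-0.001,0.0275,0.0023,0.0,-0.0008]
F [ 0.8 -0.1 -1.3] M [-0.06  0.21  0.01] 0.0109 [0.5909 0.0359 0.3046]
foot f,y,u 0.0143 0.0008 0.0321 tilt 0.312 [ 0.8 -0.1 -1.3]
to 1 x [-0.0008,-0.0009,0.0207,0.0019,-0.0001,-0.0009]
```

```bash
for i in 1 2 3; do python3 -m pendant "[[0,0,0.006,0,0,0],[0,0,0,0,0,0],[0,0,0,0,0,0]]">/dev/null; python3 f.py; python3 st.py 1 .0868 .31 0;done
for i in 1 2; do python3 -m pendant "[[0,0,0.003,0,0,0],[0,0,0,0,0,0],[0,0,0,0,0,0]]">/dev/null; python3 f.py; python3 st.py 1 .0868 .31 0;done
```

```text
F [-0.6  0.6 -2.2] M [-0.08  0.21  0.01] 0.0108 [0.5917 0.0358 0.2987]
foot f,y,u 0.0125 0.0007 0.0265 tilt 0.312 [-0.6  0.6 -2.2]
to 1 x [-0.0007,-0.001,0.0248,0.002,0.0,-0.0008]
F [ 1.2 -0.3 -1.9] M [-0.12  0.16  0.01] 0.0108 [0.5925 0.0358 0.2928]
foot f,y,u 0.0106 0.0007 0.0208 tilt 0.312 [ 1.2 -0.3 -1.9]
to 1 x [-0.0007,-0.001,0.0188,0.002,0.0,-0.0009]
F [ 0.2  0.3 -1.9] M [-0.07  0.16 -0.02] 0.0108 [0.5934 0.0358 0.2868]
foot f,y,u 0.0088 0.0007 0.0151 tilt 0.312 [ 0.2  0.3 -1.9]
to 1 x [-0.0007,-0.001,0.0127,0.002,0.0,-0.0009]
F [ 0.3 -0.3 -2.4] M [-0.1   0.18  0.02] 0.011 [0.5938 0.0359 0.2842]
foot f,y,u 0.0077 0.0007 0.0126 tilt 0.313 [ 0.3 -0.3 -2.4]
to 1 x [-0.0007,-0.0011,0.0101,0.0026,0.0001,-0.0009]
F [-1.1 -0.1 -0.5] M [-0.1   0.16 -0.02] 0.0107 [0.5942 0.0359 0.2812]
foot f,y,u 0.0068 0.0007 0.0097 tilt 0.313 [-1.1 -0.1 -0.5]
to 1 x [-0.0007,-0.0011,0.007,0.0025,0.0001,-0.0009]
```

```bash
for i in 1 2 3; do python3 -m pendant "[[0,-0.0005,0.0025,0,0,0],[0,0,0,0,0,0],[0,0,0,0,0,0]]">/dev/null; python3 f.py; python3 st.py 1 .0868 .31 0|head -1;done
for i in 1 2 ; do python3 -m pendant "[[0,-0.0003,0.0015,0,0,0],[0,0,0,0,0,0],[0,0,0,0,0,0]]">/dev/null; python3 f.py; python3 st.py 1 .0868 .31 0;done
```

```text
F [-0.   0.1 -1.9] M [-0.1   0.16  0.02] 0.0109 [0.5941 0.0359 0.2787]
foot f,y,u 0.0065 0.0007 0.0072 tilt 0.313 [-0.   0.1 -1.9]
F [-1.7 -0.   5.8] M [-0.08  0.37  0.14] 0.0111 [0.5943 0.0359 0.2777]
foot f,y,u 0.0054 0.0006 0.0065 tilt 0.316 [-1.7 -0.   5.8]
F [-7.1  0.8 20.4] M [-0.17  1.25  0.11] 0.0107 [0.5943 0.0359 0.2775]
foot f,y,u 0.0048 0.0005 0.0065 tilt 0.318 [-7.1  0.8 20.4]
F [-10.3   0.3  28.5] M [-0.13  1.62  0.04] 0.011 [0.5943 0.0359 0.2773]
foot f,y,u 0.0043 0.0005 0.0064 tilt 0.32 [-10.3   0.3  28.5]
to 1 x [-0.0007,-0.0006,0.0031,0.01,0.0009,-0.0003]
F [-10.8  -0.8  31.5] M [-0.14  1.68  0.03] 0.0114 [0.5943 0.0358 0.2764]
foot f,y,u 0.0039 0.0004 0.0056 tilt 0.321 [-10.8  -0.8  31.5]
to 1 x [-0.0007,-0.0005,0.0023,0.011,0.001,-0.0003]
```

```bash
sed -i 's/^D=pose(.6335,.0358,.0165);h0=.027/D=pose(.6342,.0358,.0165);h0=.0315/' h.py
python3 -m pendant "[[0,0,-0.003,0,0,0],[0,0,0,0,0,0],[0,0,0,0,0,0]]">/dev/null; python3 f.py; python3 st.py 1 .0868 .15 .001
```

```text
F [-5.8 -0.2 16.3] M [-0.09  0.79 -0.  ] 0.0111 [0.5938 0.0358 0.2766]
foot f,y,u 0.0051 0.0005 0.0009 tilt 0.318 [-5.8 -0.2 16.3]
to 3 x [-0.0002,0.0135,-0.0003,0.056,0.0002,-0.0003]
```

```bash
python3 -m pendant "[[0,0.0135,-0.0013,0.056,0,0],[0,0.0135,-0.0005,0.056,0,0],[0,0.0135,-0.0003,0.056,0,0],[0,0,0,0,0,0],[0,0,0,0,0,0]]">/dev/null; python3 f.py; python3 st.py 1 .0868 .0 .0005
```

```text
F [ 1.4 -0.2 -0.2] M [-0.11 -0.2   0.03] 0.0112 [0.6339 0.0365 0.2786]
foot f,y,u 0.0068 0.0007 0.0002 tilt 0.147 [ 1.4 -0.2 -0.2]
to 3 x [-0.0002,0.0123,0.0,0.0491,0.0,-0.0003]
```

```bash
python3 -m pendant "[[0,0.0123,0,0.0491,0,0],[0,0.0123,0,0.0491,0,0],[0,0,0,0,0,0],[0,0,0,0,0,0]]">/dev/null; python3 f.py; python3 st.py 1 .0868 .0 .0005
python3 -m pendant "[[0,0.0123,0,0.0491,0,0],[0,0.001,0,0,0,0],[0,0,0,0,0,0],[0,0,0,0,0,0]]">/dev/null; python3 f.py; python3 st.py 1 .0868 .0 .0005
```

```text
F [ 0.3 -0.1 -1.8] M [-0.07 -0.01 -0.01] 0.0107 [0.6574 0.0369 0.2769]
foot f,y,u 0.0077 0.0008 0.0002 tilt 0.047 [ 0.3 -0.1 -1.8]
to 1 x [-0.0007,0.0134,-0.0007,0.0472,-0.0003,-0.0007]
F [-0.2 -0.3 -1.9] M [-0.15 -0.11  0.01] 0.0108 [0.6703 0.0371 0.2758]
foot f,y,u 0.0069 0.0008 0.0012 tilt -0.002 [-0.2 -0.3 -1.9]
to 1 x [-0.0007,0.0005,-0.0001,-0.0017,-0.0003,-0.0008]
```

```bash
for i in 1 2; do python3 -m pendant "[[0,0.0015,0.0005,0,0,0],[0,0,0,0,0,0],[0,0,0,0,0,0]]">/dev/null; python3 f.py; python3 st.py 1 .0868 .0 .0005|head -1;done
```

```text
F [-6.1 -1.   2. ] M [-0.01  0.78  0.08] 0.0108 [0.6715 0.0372 0.2755]
foot f,y,u 0.0063 0.0008 0.001 tilt -0.004 [-6.1 -1.   2. ]
F [-12.1  -0.1   6.9] M [-0.1   1.8   0.24] 0.0107 [0.6721 0.0372 0.2751]
foot f,y,u 0.0065 0.0008 0.0007 tilt -0.008 [-12.1  -0.1   6.9]
```

```bash
python3 -m pendant "[[0,-0.001,0,0,0,0],[0,0,0,0,0,0],[0,0,0,0,0,0],[0,0,0,0,0,0]]" 0.04 >/dev/null; python3 f.py
python3 -m pendant "[[0,0,-0.02,0,0,0],[0,0,-0.03,0,0,0],[0,0,-0.03,0,0,0],[0,0,-0.03,0,0,0],[0,0,-0.03,0,0,0],[0,0,0,0,0,0],[0,0,0,0,0,0]]"|sed -n 1,4p
python3 mt.py
python3 - <<'E'
from h import *
T=cur();yw=.11;g=np.array([.4514,-.2039,.091])
T2=tool([0,0,-1],[np.cos(yw),np.sin(yw),0],g,T);T1=T2.copy();T1[2,3]=.34
plan(T,T1,"over");plan(T1,T2,"down");print(T[:3,3])
E
```

```text
F [-0.4  0.7  0.6] M [-0.14 -0.01 -0.04] 0.0331 [0.673  0.0371 0.2749]
time: 35.25
tool_pos: [0.6978, 0.0375, 0.4145]
tool_rot: [-2.97, 0.0, 1.586]
contact_force: [-0.5, -0.4, -0.5]
stand shift px 0 0 0.822
over 9 x [-0.0252,-0.028,0.0108,-0.0195,-0.0009,-0.0105]
down 3 x [0.0,0.0,0.03,0.0,0.0,0.0]
[0.6975223  0.03745467 0.41240396]
```

```bash
python3 -m pendant "[[-0.0252,-0.028,0.0108,-0.0195,-0.0009,-0.0105],[-0.0252,-0.028,0.0108,-0.0195,-0.0009,-0.0105],[-0.0252,-0.028,0.0108,-0.0195,-0.0009,-0.0105],[-0.0252,-0.028,0.0108,-0.0195,-0.0009,-0.0105],[-0.0252,-0.028,0.0108,-0.0195,-0.0009,-0.0105],[-0.0252,-0.028,0.0108,-0.0195,-0.0009,-0.0105],[-0.0252,-0.028,0.0108,-0.0195,-0.0009,-0.0105],[-0.0252,-0.028,0.0108,-0.0195,-0.0009,-0.0105]]" 0.036 >/dev/null
python3 -m pendant "[[-0.0252,-0.028,0.0108,-0.0195,-0.0009,-0.0105],[0,0,0,0,0,0],[0,0,0,0,0,0],[0,0,0,0,0,0]]"
python3 - <<'E'
from h import *
T=cur();yw=.11
T2=tool([0,0,-1],[np.cos(yw),np.sin(yw),0],[.4514,-.2039,.091],T);plan(T,T2,"down")
E
python3 mt.py
```

```text
time: 36.3
tool_pos: [0.451, -0.2035, 0.3397]
tool_rot: [-3.139, -0.002, 1.68]
contact_force: [-0.5, 0.2, -0.1]
opening: 0.0362
grip_force: 0.0
down 3 x [-0.0002,0.0002,0.0299,-0.0007,-0.0005,-0.0002]
stand shift px 0 0 0.413
```

```bash
python3 -m pendant "[[0,0,0.0299,0,0,0],[0,0,0.0299,0,0,0],[0,0,0.0299,0,0,0],[0,0,0,0,0,0],[0,0,0,0,0,0]]"|sed -n 2p
python3 -m pendant "[[0,0,0,0,0,0],[0,0,0,0,0,0],[0,0,0,0,0,0]]" 0 10 >/dev/null; python3 f.py
python3 -m pendant "[[0,0,0,0,0,0],[0,0,0,0,0,0],[0,0,0,0,0,0]]" 0 25 >/dev/null; python3 f.py
python3 pl.py 0
```

```text
tool_pos: [0.4515, -0.2025, 0.2499]
F [ 0.7  0.7 -0. ] M [-0.07  0.04  0.02] 0.0208 [ 0.4516 -0.2037  0.2523]
F [0.6 1.  7.7] M [0.11 0.08 0.04] 0.0111 [ 0.4512 -0.2038  0.2518]
d 0.08675780630375621
up 4 x [0.0,0.0,-0.0396,0.0,0.0,0.0]
over 9 x [0.0333,0.0164,0.0035,-0.015,-0.0006,0.0104]
down 2 x [0.0,0.0,0.035,0.0,0.0,0.0]
```

```bash
python3 -m pendant "[[0,0,-0.0396,0,0,0],[0,0,-0.0396,0,0,0],[0,0,-0.0396,0,0,0],[0,0,-0.0396,0,0,0],[0,0,0,0,0,0]]"|sed -n 2p
python3 -m pendant "[[0.0333,0.0164,0.0035,-0.015,0,0.0104],[0.0333,0.0164,0.0035,-0.015,0,0.0104],[0.0333,0.0164,0.0035,-0.015,0,0.0104],[0.0333,0.0164,0.0035,-0.015,0,0.0104],[0.0333,0.0164,0.0035,-0.015,0,0.0104],[0.0333,0.0164,0.0035,-0.015,0,0.0104],[0.0333,0.0164,0.0035,-0.015,0,0.0104],[0.0333,0.0164,0.0035,-0.015,0,0.0104]]"|sed -n 2p
python3 -m pendant "[[0.0333,0.0164,0.0035,-0.015,0,0.0104],[0,0,0,0,0,0],[0,0,0,0,0,0],[0,0,0,0,0,0]]"|sed -n 2p
python3 st.py 0 .0868 .31 .05
```

```text
tool_pos: [0.4519, -0.2042, 0.4168]
tool_pos: [0.5636, 0.0735, 0.3875]
tool_pos: [0.5789, 0.1055, 0.386]
foot f,y,u 0.0404 0.0021 0.1055 tilt 0.306 [-0.2  1.  -1.1]
to 2 x [-0.0004,0.0002,0.0292,-0.002,-0.0031,0.0002]
```

```bash
python3 -m pendant "[[-0.0004,0.0002,0.0292,-0.002,-0.0031,0],[-0.0004,0.0002,0.0292,-0.002,-0.0031,0],[0,0,0,0,0,0],[0,0,0,0,0,0]]">/dev/null; python3 f.py; python3 st.py 0 .0868 .31 .03
for i in 1 2 3 4; do python3 -m pendant "[[0,0,0.006,0,0,0],[0,0,0,0,0,0],[0,0,0,0,0,0]]">/dev/null; python3 f.py; python3 st.py 0 .0868 .31 .01;done
```

```text
F [ 0.6  0.3 -0.9] M [-0.06  0.18  0.01] 0.0107 [0.587  0.1039 0.3281]
foot f,y,u 0.022 -0.0012 0.0499 tilt 0.308 [ 0.6  0.3 -0.9]
to 1 x [0.0012,0.0001,0.02,-0.0021,0.0001,-0.0021]
F [ 0.7  0.5 -2. ] M [-0.16  0.16  0.05] 0.011 [0.5884 0.1049 0.3244]
foot f,y,u 0.0185 -0.0001 0.047 tilt 0.314 [ 0.7  0.5 -2. ]
to 1 x [0.0002,-0.0011,0.0361,0.004,-0.0004,-0.0008]
F [-0.2 -0.5 -1.9] M [-0.07  0.17  0.02] 0.0106 [0.589  0.1052 0.3171]
foot f,y,u 0.0172 0.0002 0.0398 tilt 0.312 [-0.2 -0.5 -1.9]
to 1 x [-0.0001,-0.0006,0.0289,0.0017,-0.0004,-0.0003]
F [-0.4  0.2 -0.7] M [-0.11  0.21 -0.01] 0.0107 [0.5898 0.1052 0.3107]
foot f,y,u 0.0154 0.0002 0.0335 tilt 0.311 [-0.4  0.2 -0.7]
to 1 x [-0.0001,-0.0005,0.0224,0.001,-0.0004,-0.0003]
F [-0.1 -0.3 -1. ] M [-0.07  0.19  0.  ] 0.0107 [0.5907 0.1052 0.3048]
foot f,y,u 0.0136 0.0002 0.0278 tilt 0.311 [-0.1 -0.3 -1. ]
to 1 x [-0.0001,-0.0005,0.0164,0.001,-0.0004,-0.0003]
```

```bash
for i in 1 2 3; do python3 -m pendant "[[0,0,0.006,0,0,0],[0,0,0,0,0,0],[0,0,0,0,0,0]]">/dev/null; python3 f.py; python3 st.py 0 .0868 .31 0|head -1;done
for i in 1 2 3 4; do python3 -m pendant "[[0,-0.0005,0.0025,0,0,0],[0,0,0,0,0,0],[0,0,0,0,0,0]]">/dev/null; python3 f.py; python3 st.py 0 .0868 .31 0|head -1;done
```

```text
F [ 0.9 -0.2 -1.2] M [-0.11  0.18  0.02] 0.0108 [0.5915 0.1052 0.2989]
foot f,y,u 0.0117 0.0001 0.0222 tilt 0.311 [ 0.9 -0.2 -1.2]
F [-0.2 -0.5 -1.1] M [-0.1   0.18 -0.  ] 0.011 [0.5923 0.1052 0.2929]
foot f,y,u 0.0099 0.0002 0.0165 tilt 0.311 [-0.2 -0.5 -1.1]
F [ 0.   0.6 -1.5] M [-0.08  0.18  0.03] 0.0108 [0.5931 0.1052 0.287 ]
foot f,y,u 0.008 0.0002 0.0108 tilt 0.311 [ 0.   0.6 -1.5]
F [ 0.5 -0.4 -1.7] M [-0.13  0.22  0.03] 0.0109 [0.593  0.1052 0.2848]
foot f,y,u 0.0076 0.0002 0.0087 tilt 0.312 [ 0.5 -0.4 -1.7]
F [ 0.5 -0.9 -1. ] M [-0.18  0.14 -0.02] 0.0112 [0.5928 0.1052 0.2822]
foot f,y,u 0.0074 0.0002 0.006 tilt 0.312 [ 0.5 -0.9 -1. ]
F [ 0.   0.2 -1.4] M [-0.07  0.2   0.11] 0.0108 [0.5927 0.1052 0.2796]
foot f,y,u 0.0071 0.0002 0.0035 tilt 0.312 [ 0.   0.2 -1.4]
F [1.  0.4 1.4] M [-0.08 -0.1   0.02] 0.0108 [0.593  0.1053 0.2778]
foot f,y,u 0.006 0.0003 0.0019 tilt 0.314 [1.  0.4 1.4]
```

```bash
python3 -m pendant "[[0,0.0135,-0.0008,0.056,0,0],[0,0.0135,-0.0005,0.056,0,0],[0,0.0135,-0.0003,0.056,0,0],[0,0,0,0,0,0],[0,0,0,0,0,0]]">/dev/null; python3 f.py; python3 st.py 0 .0868 .0 .0005
python3 -m pendant "[[0,0.0123,0,0.0491,0,0],[0,0.0123,0,0.0491,0,0],[0,0,0,0,0,0],[0,0,0,0,0,0]]">/dev/null; python3 f.py; python3 st.py 0 .0868 .0 .0005
```

```text
F [ 0.7 -0.4 -0.9] M [-0.16  0.05 -0.01] 0.0107 [0.6329 0.1058 0.2813]
foot f,y,u 0.0078 0.0001 0.0028 tilt 0.144 [ 0.7 -0.4 -0.9]
to 3 x [0.0,0.0124,0.0008,0.0481,-0.0001,-0.0002]
F [-0.2  0.6 -0.4] M [-0.12 -0.05  0.04] 0.011 [0.6568 0.1063 0.28  ]
foot f,y,u 0.0079 0.0002 0.0034 tilt 0.047 [-0.2  0.6 -0.4]
to 1 x [-0.0001,0.0132,0.0025,0.0466,-0.0004,-0.0002]
```

```bash
python3 -m pendant "[[0,0,0.002,0,0,0],[0,0.0125,0.0005,0.047,0,0],[0,0.001,0,0,0,0],[0,0,0,0,0,0],[0,0,0,0,0,0]]">/dev/null; python3 f.py; python3 st.py 0 .0868 .0 .0005
python3 -m pendant "[[0,0.0015,0,0,0,0],[0,0,0,0,0,0],[0,0,0,0,0,0]]">/dev/null; python3 f.py; python3 st.py 0 .0868 .0 .0005
```

```text
F [-2.9  0.  -0.4] M [-0.16  0.3   0.1 ] 0.0109 [0.6696 0.1065 0.2765]
foot f,y,u 0.0064 0.0002 0.0019 tilt -0.001 [-2.9  0.  -0.4]
to 1 x [-0.0001,0.0002,0.0006,-0.001,-0.0003,0.0]
F [-9.5 -0.7  2. ] M [-0.17  1.3   0.2 ] 0.0109 [0.6703 0.1065 0.2764]
foot f,y,u 0.0066 0.0002 0.0019 tilt -0.005 [-9.5 -0.7  2. ]
to 1 x [-0.0001,-0.0006,0.0006,-0.005,-0.0001,0.0002]
```

```bash
python3 -m pendant "[[0,-0.001,0,0,0,0],[0,0,0,0,0,0],[0,0,0,0,0,0],[0,0,0,0,0,0]]" 0.04 >/dev/null; python3 f.py
python3 -m pendant "[[0,0,-0.02,0,0,0],[0,0,-0.03,0,0,0],[0,0,-0.03,0,0,0],[0,0,-0.03,0,0,0],[0,0,-0.03,0,0,0],[0,0,0,0,0,0],[0,0,0,0,0,0]]"|sed -n 1,4p
cat > dr.py <<'E'
from h import *
from scipy.optimize import brentq
def wp(th,o,r=.165,zt=.122,s=1):
    u=brentq(lambda u:ap(D,door(r,th,u,o))[0][2]-zt,-.1,.3);p=ap(D,door(r,th,u,o))[0]
    n=DR@(F*np.cos(th)+np.array([0,1,0])*np.sin(th));n[2]=0
    g=p+[0,0,.019];return tool([0,0,-1],s*n,g)
E
python3 - <<'E'
from dr import *
o=robot.observe();print(o['qpos'].round(2),o['tool_rot'].round(2))
T=cur()
for s in(1,):
    A=wp(1.95,.06,zt=.13,s=s);B=A.copy();B[2,3]=.42
    print(B[:3,3]);plan(T,B,"over");plan(B,A,"down")
ims=[]
c=robot.read_camera("scene");im=np.ascontiguousarray(c["image"][:,:,::-1]);a=im[125:225,240:390]
c=robot.read_camera("top");im=np.ascontiguousarray(c["image"][:,:,::-1]);cv2.imwrite("pics/top9.png",im)
b=im[130:230,200:350]
cv2.imwrite("pics/a9.png",cv2.resize(np.vstack([a,np.ascontiguousarray(b)]),None,fx=3,fy=3,interpolation=2)[:600])
E
```

```text
F [ 0.7 -0.4 -0.4] M [-0.17 -0.04  0.04] 0.0327 [0.671  0.1065 0.277 ]
time: 44.1
tool_pos: [0.6956, 0.1068, 0.4165]
tool_rot: [-2.971, -0.001, 1.587]
contact_force: [-0.6, -0.0, -0.5]
[0.04 0.74 0.81 0.01 1.76 0.03] [-2.97 -0.    1.59]
[0.48074843 0.26611694 0.42      ]
over 11 x [0.024,-0.0094,0.001,-0.0136,-0.0093,-0.1086]
down 3 x [0.0,0.0,0.0373,0.0,0.0,0.0]
```

```bash
python3 - <<'E'
from dr import *
for th in(1.8,1.9,2.0,2.1):
    for ut in(.1,.107): print(th,ut,proj("scene",ap(D,[door(r,th,ut) for r in(0,.08,.219)])).round(1).tolist())
T=cur();A=wp(1.95,.065,zt=.13,s=-1);B=A.copy();B[2,3]=.42
plan(T,B,"over");plan(B,A,"down")
C=A
for th in(1.85,1.4,.95,.5,.12):
    N=wp(th,.02,zt=.115+.0075*th,s=-1);plan(C,N,f"th{th}");C=N
N=wp(.0,.02,zt=.115,s=-1);plan(C,N,"shut",.005,.02)
E
```

```text
1.8 0.1 [[306.0, 155.6], [279.5, 156.3], [230.1, 157.6]]
1.8 0.107 [[306.3, 153.4], [279.8, 154.0], [230.2, 155.2]]
1.9 0.1 [[306.0, 155.6], [278.9, 155.1], [229.0, 154.1]]
1.9 0.107 [[306.3, 153.4], [279.1, 152.8], [229.1, 151.8]]
2.0 0.1 [[306.0, 155.6], [278.5, 153.9], [228.6, 150.8]]
2.0 0.107 [[306.3, 153.4], [278.7, 151.6], [228.7, 148.5]]
2.1 0.1 [[306.0, 155.6], [278.4, 152.7], [229.1, 147.6]]
2.1 0.107 [[306.3, 153.4], [278.6, 150.5], [229.2, 145.3]]
over 17 x [-0.0045,-0.018,0.0014,-0.0069,0.0101,0.114]
down 3 x [0.0,0.0,0.0373,0.0,0.0,0.0]
th1.85 2 x [-0.0018,0.0309,0.0006,0.0,0.0,-0.0494]
th1.4 4 x [-0.0014,0.0187,0.0008,0.0,0.0,-0.1109]
th0.95 4 x [-0.0012,0.0186,0.0008,0.0,0.0,-0.1113]
th0.5 4 x [-0.001,0.0187,0.0008,0.0,0.0,-0.1127]
th0.12 4 x [-0.001,0.0158,0.0007,0.0,0.0,-0.0962]
shut 7 x [-0.0003,0.0029,0.0001,0.0,0.0,-0.0174]
```

```bash
python3 - <<'E'
from dr import *
T=cur();A=wp(2.05,.07,zt=.132,s=-1);B=A.copy();B[2,3]=.42
plan(T,B,"over");plan(B,A,"down");print(A[:3,3])
E
```

```text
over 18 x [-0.0037,-0.0174,0.0014,-0.0062,0.01,0.1132]
down 3 x [0.0,0.0,0.0367,0.0,0.0,0.0]
[0.49793502 0.28777839 0.31      ]
```

```bash
for k in 1 2; do python3 -m pendant "[[-0.0037,-0.0174,0.0014,-0.0062,0.01,0.1132],[-0.0037,-0.0174,0.0014,-0.0062,0.01,0.1132],[-0.0037,-0.0174,0.0014,-0.0062,0.01,0.1132],[-0.0037,-0.0174,0.0014,-0.0062,0.01,0.1132],[-0.0037,-0.0174,0.0014,-0.0062,0.01,0.1132],[-0.0037,-0.0174,0.0014,-0.0062,0.01,0.1132],[-0.0037,-0.0174,0.0014,-0.0062,0.01,0.1132],[-0.0037,-0.0174,0.0014,-0.0062,0.01,0.1132]]" 0 |sed -n 2,3p; done
python3 -m pendant "[[-0.0037,-0.0174,0.0014,-0.0062,0.01,0.1132],[-0.0037,-0.0174,0.0014,-0.0062,0.01,0.1132],[0,0,0,0,0,0],[0,0,0,0,0,0]]"|sed -n 2,3p
python3 - <<'E'
from dr import *
print(robot.observe()['qpos'].round(2))
c=robot.read_camera("top");cv2.imwrite("pics/top10.png",c["image"][:,:,::-1]);c=robot.read_camera("scene")
im=np.ascontiguousarray(c["image"][:,:,::-1]);cv2.imwrite("pics/scene10.png",im)
T=cur();A=wp(2.05,.07,zt=.132,s=-1);plan(T,A,"down")
E
python3 mt.py
```

```text
tool_pos: [0.5585, 0.1304, 0.4227]
tool_rot: [-3.041, 0.05, 0.673]
tool_pos: [0.4939, 0.2528, 0.4211]
tool_rot: [-3.129, 0.019, -0.236]
tool_pos: [0.4971, 0.288, 0.4186]
tool_rot: [3.139, 0.001, -0.452]
[ 0.39  0.42  1.36 -0.    1.36  2.42]
down 3 x [0.0,-0.0004,0.0364,0.0006,0.0,0.0008]
stand shift px 0 0 0.668
```

```bash
python3 - <<'E'
import cv2,numpy as np
a=cv2.imread("pics/scene10.png")[145:295,290:400];b=cv2.imread("pics/top10.png")[135:285,235:325]
cv2.imwrite("pics/v14.png",cv2.resize(np.hstack([a,b]),None,fx=4,fy=4,interpolation=2))
E
```

```text
(no output)
```

View pics/v14.png

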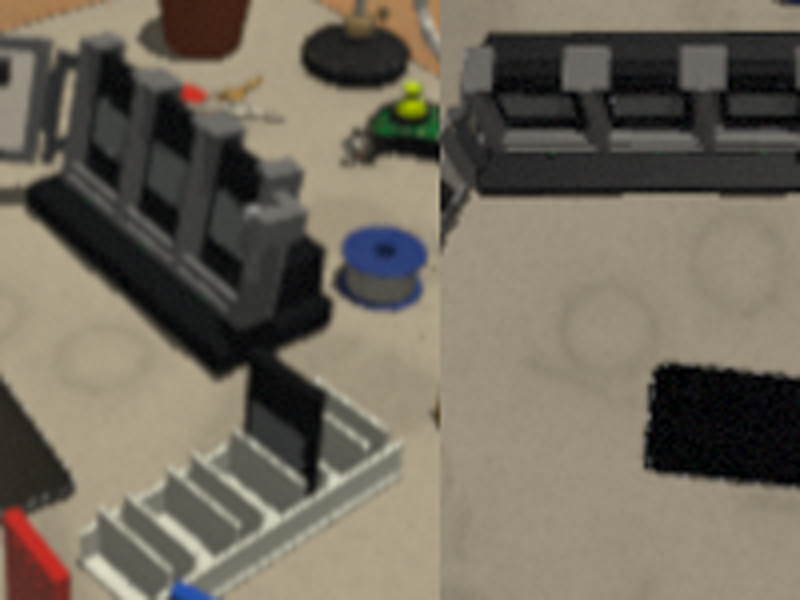

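All three flats sit alike in their bays (top crop rows 90-125), and full1 stands in its slot. Now closing the door.

```bash
python3 -m pendant "[[0,0,0.0364,0,0,0],[0,0,0.0364,0,0,0],[0,0,0.0364,0,0,0],[0,0,0,0,0,0],[0,0,0,0,0,0]]"|sed -n 2,4p
python3 - <<'E'
from dr import *
C=cur()
for th in(1.85,1.4,.95,.5,.15):
    N=wp(th,.022,zt=.115+.008*th,s=-1);plan(C,N,f"th{th}");C=N
E
```

```text
tool_pos: [0.4976, 0.2867, 0.3102]
tool_rot: [3.139, 0.001, -0.457]
contact_force: [-0.3, -0.8, 0.6]
th1.85 3 x [-0.0027,0.0268,0.0009,0.001,0.0005,-0.0661]
th1.4 4 x [-0.0017,0.0187,0.0009,0.0,0.0,-0.1109]
th0.95 4 x [-0.0014,0.0186,0.0009,0.0,0.0,-0.1113]
th0.5 4 x [-0.0013,0.0187,0.0009,0.0,0.0,-0.1127]
th0.15 3 x [-0.0013,0.0195,0.0009,0.0,0.0,-0.1181]
```

```bash
python3 -m pendant "[[-0.0027,0.0268,0.0009,0.001,0.0005,-0.0661],[-0.0027,0.0268,0.0009,0.001,0.0005,-0.0661],[-0.0027,0.0268,0.0009,0.001,0.0005,-0.0661],[-0.0017,0.0187,0.0009,0,0,-0.1109],[-0.0017,0.0187,0.0009,0,0,-0.1109],[-0.0017,0.0187,0.0009,0,0,-0.1109],[-0.0017,0.0187,0.0009,0,0,-0.1109]]" >/dev/null; python3 f.py
python3 -m pendant "[[-0.0014,0.0186,0.0009,0,0,-0.1113],[-0.0014,0.0186,0.0009,0,0,-0.1113],[-0.0014,0.0186,0.0009,0,0,-0.1113],[-0.0014,0.0186,0.0009,0,0,-0.1113],[0,0,0,0,0,0],[0,0,0,0,0,0]]" >/dev/null; python3 f.py
python3 - <<'E'
from dr import *
C=cur()
for th in(.5,.15):
    N=wp(th,.022,zt=.115+.008*th,s=-1);plan(C,N,f"th{th}");C=N
E
```

```text
F [1.4 0.2 0.3] M [0.03 0.09 0.01] 0.0004 [0.4466 0.1423 0.3078]
F [-0.4  1.4 -0.1] M [-0.12  0.12  0.04] 0.0004 [0.4673 0.0712 0.3032]
th0.5 4 x [-0.0014,0.0186,0.0016,0.0012,-0.0017,-0.1137]
th0.15 3 x [-0.0013,0.0195,0.0009,0.0,0.0,-0.1181]
```

```bash
python3 -m pendant "[[-0.0014,0.0186,0.0016,0.0012,-0.0017,-0.1137],[-0.0014,0.0186,0.0016,0.0012,-0.0017,-0.1137],[-0.0014,0.0186,0.0016,0.0012,-0.0017,-0.1137],[-0.0014,0.0186,0.0016,0.0012,-0.0017,-0.1137],[-0.0013,0.0195,0.0009,0,0,-0.1181],[-0.0013,0.0195,0.0009,0,0,-0.1181],[-0.0013,0.0195,0.0009,0,0,-0.1181],[0,0,0,0,0,0]]" >/dev/null; python3 f.py
python3 -m pendant "[[0,0,0,0,0,0],[0,0,0,0,0,0]]" >/dev/null; python3 f.py
python3 - <<'E'
from dr import *
C=cur()
N=wp(0,.022,zt=.115,s=-1);plan(C,N,"shut",.004,.02);print(C[:3,3],N[:3,3])
for n in("scene","top"):
    c=robot.read_camera(n);cv2.imwrite(f"pics/{n}11.png",c["image"][:,:,::-1])
E
```

```text
F [-0.4  0.5 -0.1] M [-0.11  0.09 -0.05] 0.0009 [ 0.5709 -0.0082  0.2928]
F [ 0.3  0.6 -1.1] M [-0.13  0.09  0.04] 0.0003 [ 0.5678 -0.007   0.2921]
shut 8 x [-0.0006,0.0033,-0.0001,-0.0006,0.0,-0.0188]
[ 0.56784809 -0.00704361  0.29211197] [ 0.59348892 -0.01387846  0.293     ]
```

Push on in small steps, watching for the catch force.

```bash
for i in 1 2 3 4 5; do python3 -m pendant "[[-0.0006,0.0033,0,0,0,-0.0188],[-0.0006,0.0033,0,0,0,-0.0188],[0,0,0,0,0,0]]" >/dev/null; python3 f.py; done
```

```text
F [-0.8  0.4  0.4] M [-0.1   0.09 -0.  ] 0.0004 [ 0.5752 -0.01    0.2918]
F [-0.5 -0.1  0.5] M [-0.09  0.05 -0.03] 0.0002 [ 0.5819 -0.0119  0.2914]
F [-3.9  1.1  1.9] M [-0.    0.57  0.02] 0.0008 [ 0.5877 -0.0132  0.2911]
F [-1.5  0.4  0.6] M [-0.07  0.19  0.  ] 0.0003 [ 0.5941 -0.0144  0.2908]
F [-11.1   0.5   5. ] M [-0.08  1.88 -0.05] 0.0006 [ 0.6    -0.0154  0.291 ]
```

```bash
for i in 1 2 3; do python3 -m pendant "[[0,0.0015,0,0,0,0],[0,0,0,0,0,0],[0,0,0,0,0,0]]" >/dev/null; python3 f.py; done
```

```text
F [-17.6  -0.2   7.4] M [-0.14  2.63 -0.06] 0.0007 [ 0.6005 -0.0154  0.291 ]
F [-21.6  -0.   10.7] M [-0.27  3.43 -0.14] 0.0006 [ 0.6012 -0.0154  0.2909]
F [-26.3  -1.5  14.2] M [-0.39  4.2  -0.16] 0.0006 [ 0.6019 -0.0153  0.2909]
```

```bash
python3 -m pendant "[[0,-0.005,0,0,0,0],[0,-0.03,0,0,0,0],[0,-0.03,-0.01,0,0,0],[0,0,-0.04,0,0,0],[0,0,-0.04,0,0,0],[0,0,-0.04,0,0,0],[0,0,0,0,0,0]]"|sed -n 1,4p
python3 -m pendant "[[0.0,-0.04,0,0,0,0],[0,-0.04,0,0,0,0],[0,-0.04,0,0,0,0],[0,-0.02,0,0,0,0],[0,0,0,0,0,0],[0,0,0,0,0,0]]"|sed -n 2,4p
python3 mt.py
python3 - <<'E'
from dr import *
for n in("top","scene"):
    im=np.ascontiguousarray(robot.read_camera(n)["image"][:,:,::-1]);cv2.imwrite(f"pics/{n}12.png",im)
    g=cv2.cvtColor(im,cv2.COLOR_BGR2GRAY)
    for th in(0,.075): print(n,th,proj(n,ap(D,[door(.21,th,.1075-.046,.025),door(.05,th,.1075),door(.15,th,.1075),door(.219,th,.1075)])).round(1).tolist())
    q=proj(n,ap(D,door(.21,0,.1075-.046,.025)))[0].round().astype(int);print(q,"\n",g[q[1]-8:q[1]+9,q[0]-8:q[0]+9])
E
```

```text
time: 51.03
tool_pos: [0.5426, -0.0191, 0.4305]
tool_rot: [3.129, 0.004, 1.628]
contact_force: [1.7, -0.1, 0.8]
tool_pos: [0.4014, -0.027, 0.4232]
tool_rot: [-3.141, 0.001, 1.627]
contact_force: [0.4, 0.0, -0.1]
stand shift px 0 0 0.667
top 0 [[324.2, 177.3], [257.6, 161.4], [299.4, 161.4], [328.3, 161.3]]
top 0.075 [[323.3, 183.3], [257.5, 162.8], [299.2, 165.8], [328.1, 167.8]]
[324 177] 
 [[ 80  80  80  82  80  79  74  84 128 140 117  51  43  38  31  17  18]
 [ 80  81  79  80  80  81  72  83 129 141 119  47  46  40  25  13   9]
 [ 78  79  78  81  79  77  79  96 129 138 124  73  47  36  29  14  14]
 [ 80  77  81  78  76  81  95 116 136 142 135 114  78  32  19  15  12]
 [ 90  92  91  84  73  83 108 127 138 144 139 130 106  21  13  19  17]
 [ 91  92  93  83  57  76 109 124 126 126 127 123 103  25  13  16  15]
 [ 39  40  39  39  33  55  93 107  92  89  96  98  79  19  20   7   9]
 [ 30  18  22  17  19  26  49  65  66  67  67  60  39  20  17  14  13]
 [ 36  17  16  15  16  14  31  56  51  56  55  52  44  19   9  15  13]
 [ 12  12  11  14  16  15  34  52  53  53  56  52  47  39  37  38 
[... 1172 characters left out ...]
 91  93  94  95  98  96  91 103 135 176 174 158 149 134  90]
 [ 86  85  93  95  94  96  99  95  89  87 105 152 162 146 129 111  81]
 [ 91  88  93  96  95  95  98  96  88  85  93 122 132 117  89  73  64]
 [ 96  94  93  96  95  96  98  96  88  84  86 100 107  91  66  54  58]
 [103  95  95  93  93  94  98  96  88  85  84  86  85  71  56  55  62]
 [100 101  99  94  95  96  97  94  88  81  79  79  76  60  54  60  61]
 [ 83  98 105 103  96  94  95  90  87  81  81  81  73  57  56  60  62]
 [ 64  82  97 105 103  96  94  90  86  81  83  78  68  56  57  59  56]
 [ 51  61  75  95 103 103  96  95  87  84  83  77  67  58  57  60  50]
 [ 43  51  58  72  90 106 105  97  93  89  85  78  64  57  59  60  45]]
```

```bash
python3 -c "
from cell import robot
print(robot.hand_in())"
```

```text
the job is handed in; nothing more can be done
None
```

I handed the job in at about 52 s of robot time, and no verdict came back: full1, the only charged pack present, stands in the stand's +26 slot, flat0, flat1 and flat2 are home in the dock's bays, and the door is snapped shut, with nothing shifted in my last checks.

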